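# Scrape the offcut bed clear through its bolted gate

### The job

Clear the offcuts off the bed into the scrap trough in front of it: draw back the bolt that locks the gate, swing the gate wide open, and push every offcut over the lip into the trough with the scraper block; they are sharp, so never touch them with the gripper itself. Then stand the scraper upright on the bench to the left of the bed again, shut the gate fully and slide the bolt fully home, leaving the jar, the weight and the melting dish where they are.

Things in the scene. Friction and masses are not known exactly. Their poses are not given: they have to be found in the camera images.
- bed: Fixed offcut bed. Origin on the bench under the middle of the lip (near edge of the bed plate); x points from the lip into the bed, away from the robot, y left, z up. Flat bed plate 54 mm above the bench from x = 0 to 112 mm, far edge open; side rails 14 mm high above it leave y = -62 to +62 mm clear.
- lip (a point): Middle of the bed plate's near edge, on its top face; offcuts pushed over it (towards the bed's -x) drop into the trough.
- trough (a point): Middle of the floor of the open scrap trough in front of the lip, 4 mm above the bench. Inside it reaches from bed x = -75 mm to x = +35 mm (the last 35 mm under the bed plate, which is 6 mm thick) and is 136 mm wide; walls 34 mm high above the bench.
- bolt_block (a point): Middle of the top of the fixed block that carries the bolt, at the bed's left front corner: 34 mm (x) by 56 mm (y), 56 mm high.
- gate (a joint): Gate across the lip: upright plate 6 mm thick, 140 mm long, 57 to 81 mm above the bench, on an upright hinge post (86 mm high) at the right front corner. 0 rad = shut along the lip; grows as it swings out over the trough towards the robot (anticlockwise from above), stop at 1.7. Stays where left (friction 0.06 N m). Cannot open while the bolt is home.
- gate_knob (a point): Middle of the gate's handle, an upright round black post 18 mm in diameter on top of the gate plate, reaching from 81 to 132 mm above the bench (a cap 24 mm in diameter, 6 mm high, on top); 106 mm above the bench and 62 mm from the hinge axis.
- gate_hinge (a point): Point on the gate's upright hinge axis, 69 mm above the bench.
- bolt (a joint): Sliding bolt in front of the gate's free (left) end. 0 m = home, its tongue stands in front of the gate and locks it; drawn along the bed's +y (to the left) it frees the gate at about 0.024 m; stop at 0.032 m. 2 N of friction; stays where left. It slides home only when the gate is shut to within about 0.03 rad.
- bolt_knob (a point): Middle of the bolt's handle, an upright round dark steel post 16 mm in diameter reaching from 71 to 122 mm above the bench (a cap 22 mm in diameter, 6 mm high, on top); 98 mm above the bench.
- scraper: Loose wooden scraper block with rubber sole, 0.2 to 0.3 kg, standing on the bench left of the bed. Origin: middle of its sole, z up. Foot 28 (x) by 86 (y) by 26 mm high; its wide faces look along +x and -x, either may push. Upright grip bar 20 mm thick (y), 44 mm long (x), 26 to 78 mm above the sole.
- jar_flux: White jar with a black lid, 34 mm in diameter, 48 mm high, standing by; origin at the middle of its underside.
- brass_weight: Small brass weight, 30 mm in diameter, 36 mm high, standing by; origin at the middle of its underside.
- wax_pot: Small pale melting dish, 55 mm in diameter, 22 mm high, standing by; origin at the middle of its underside.
- offcut_0: Steel bar offcut with sharp ends, 20 x 52 x 8 mm (x, y, z); origin: middle of its underside. At the start it lies flat on the bed plate, roughly across it. Two to four of the four offcuts are present; absent ones read None.
- offcut_1: Brass bar offcut with sharp ends, 18 x 50 x 10 mm (x, y, z); origin: middle of its underside. At the start it lies flat on the bed plate, roughly across it. Two to four of the four offcuts are present; absent ones read None.
- offcut_2: Aluminium bar offcut with sharp ends, 20 x 50 x 8 mm (x, y, z); origin: middle of its underside. At the start it lies flat on the bed plate, roughly across it. Two to four of the four offcuts are present; absent ones read None.
- offcut_3: Copper bar offcut with sharp ends, 18 x 52 x 10 mm (x, y, z); origin: middle of its underside. At the start it lies flat on the bed plate, roughly across it. Two to four of the four offcuts are present; absent ones read None.

How it is judged (in metres and radians):
On the way, in this order (a step that is already met when the one before it is completed fails the run):
1. the bolt is drawn back (value of joint bolt above 0.024 m), for 0.2 s.
2. the gate is swung wide open (value of joint gate above 1.2 rad), for 0.2 s.
3. every offcut lies in the scrap trough (x of offcut_0 in the frame of bed between -0.077 and 0.035 m and y of offcut_0 in the frame of bed between -0.07 and 0.07 m and z of each of offcut_0, offcut_1, offcut_2, offcut_3 in the frame of bed below 0.044 m and x of offcut_1 in the frame of bed between -0.077 and 0.035 m and y of offcut_1 in the frame of bed between -0.07 and 0.07 m and x of offcut_2 in the frame of bed between -0.077 and 0.035 m and y of offcut_2 in the frame of bed between -0.07 and 0.07 m and x of offcut_3 in the frame of bed between -0.077 and 0.035 m and y of offcut_3 in the frame of bed between -0.07 and 0.07 m), for 0.3 s.
4. the gate is shut again (value of joint gate below 0.06 rad), for 0.2 s.
At the end, for the whole second after the job is handed in: Every offcut present lies at rest in the trough (middle between its walls, under 44 mm up); gate shut within 0.06 rad, bolt home within 5 mm; scraper upright (within 0.15 rad) and still on the bench left of the bed, its middle 90 to 300 mm from the bed's centre line (all of step 3 and value of joint gate below 0.06 rad and value of joint bolt below 0.005 m and y of scraper in the frame of bed between 0.09 and 0.3 m and height (world z) of scraper below 0.008 m and angle between scraper's own z axis and vertical below 0.15 rad and linear speed of scraper below 0.02 m/s and linear speed of each of offcut_0, offcut_1, offcut_2, offcut_3 below 0.05 m/s); the robot touches nothing.
It fails at once if the gripper itself touches an offcut (contact force between any of the fingers, the arm and offcut_0 above 0.5 N or contact force between any of the fingers, the arm and offcut_1 above 0.5 N or contact force between any of the fingers, the arm and offcut_2 above 0.5 N or contact force between any of the fingers, the arm and offcut_3 above 0.5 N).
It fails at once if a bystander (jar, weight or melting dish) is shifted by more than 30 mm (distance of any of jar_flux, brass_weight, wax_pot from where it was at the start of the episode above 0.03 m).
Of offcut_0, offcut_1, offcut_2, offcut_3 only 2 to 4 are there at a start; the rules pass over those that are not, and their reading is None.
At some moment in a run one of scraper may be knocked a few centimetres aside while the robot is not near it.
Once in a run the grip may slacken for a moment while it holds something.
It also fails if it takes over 192 s, if anything falls off the work surface, if the arm or the gripper's body presses on something with over 40 N, if the wrist force passes 120 N, or if a joint passes its speed limit or range.

### The arm

A 6-joint arm with a two-finger parallel gripper is mounted at the origin on a cart in front of the work surface, level with it; the furniture and walls round the work are solid. World frame = base frame: x ahead of the robot, y to its left, z up, the work surface at z = 0. Lengths are in mm, angles in rad, forces in N, time in s.
With the tool pointing down it reaches from about 400 to 925 mm from the base axis. Payload 12.5 kg.
Tool frame: the origin (TCP) lies at the centre of the arm's flange, where the gripper is bolted on; the fingertips stand 190 mm ahead of it and the grasp point (between the pads) lies 171 mm ahead of it; z points along the fingers, y is the direction in which the jaws open and shut (so a half turn about z gives the same grasp; the last joint's range is limited). The gripper opens to 95 mm and grips with 3 to 60 N. Pads are 20 mm wide; open, the fingers measure 119 mm over their backs; the gripper's body (75 mm by 180 mm) begins 59 mm behind the grasp point.
Start: joints at [1.096, 0.491, 1.559, -0, 1.092, -0.106], TCP at [225.287, 582.984, 404.761] pointing down, gripper open.
Joint ranges: [-3.1, 3.1], [-0.84, 2.19], [0.05, 2.79], [-1.13, 4.28], [0.06, 2.93], [-2.69, 2.69]. Speed limits (rad/s): [2.22, 2.22, 2.79, 3.14, 3.14, 3.14].

### API

Orientations are given as [roll, pitch, yaw] about the fixed x, y, z axes, in that order (R = Rz(yaw) Ry(pitch) Rx(roll)).
In Python, from cell import env gives the robot as it stands.
- The arm moves only by the shell command python3 -m pendant 'ROWS'. ROWS is JSON, a list of rows, each an object of numbers: "x", "y", "z": the shift along the tool's x, y, z in units of 150 mm (1.0 is 150 mm); "rx", "ry", "rz": the turn, a rotation vector about the tool's x, y, z in units of 45 degrees (1.0 is 45 degrees); "jaw": the opening, from 0 (shut) to 1 (fully open). In form: [{"x": .., "y": .., "z": .., "rx": .., "ry": .., "rz": .., "jaw": ..}, ...]. A call has 1 to 10 rows; each row is the pose to reach, as a shift and turn from the pose commanded when the call began, along the tool's axes at that moment; what a row does not reach only later rows make up. A row lasts 1/8 s, in which the tool goes at most 62.5 mm and 10.7 degrees, less where a joint would pass 70% of its speed; a pose out of reach is approached as far as the arm can. A call with a number of a shift or a turn outside -1 to 1 is refused whole. A call with a gripper value outside its range is refused whole. The fingers move at their own pace and stop on an object; the grip force is fixed at half the most. Time passes only in rows, so rows that repeat a pose let the fingers close. It gives the time, the measured TCP pose, the force and the opening at its end, in the units of the state.
- env.state(): the state, without advancing time (a new reading comes with each control period).
- env.read_camera(name): name is "scene" or "side" or "wrist"; returns a dict with "img" (400x640x3 uint8, red, green, blue), "fx", "fy", "cx", "cy" (pixels), "D" ([k1, k2, p1, p2, k3] as OpenCV has them; the pictures are not rectified), "rvec" (rotation vector, rad) and "tvec" (3), from world to camera coordinates, as OpenCV has them. Camera axes: x right, y down, z forward; pixel columns grow to the right and rows downward; lengths in mm; the calibration is good to about 2 mm. A picture is of the moment at which its call begins. There is no depth.
- env.job_done(): hands the job in, once; it reports no verdict.
The state is a dict: "t": time; "joints": joint angles; "qvel": joint speeds; "tau": joint torques, N m; "eef_pos": TCP position; "tcp_rot": TCP orientation; "ft_force": force on the tool from outside, world axes, zero at the start; "moment": the same for the moment, N m; "opening": opening from 0.0 (shut) to 1.0 (fully open).
Only numpy, scipy, OpenCV 4.12 (cv2) and the standard library are available. Lean on these libraries where they do the work, as an engineer would, in place of code of your own. Each camera call takes 0.05 s, during which the arm holds its last target.

## Working session

There is one attempt and no reset: what is moved stays moved. The work goes in short steps, Python scripts to look and compute and a shell command to move; the robot and the scene stay as the last step left them, time stands still between calls to the robot, and variables do not carry over. Pictures are saved under pics/ and viewed, and the job is handed in when it is done.

```bash
mkdir -p pics; ls
cat > h.py <<'E'
import numpy as np, cv2
from cell import env
def snap(name,fn):
    c=env.read_camera(name); cv2.imwrite('pics/'+fn,c['img'][:,:,::-1]); return c
def KD(c): return np.array([[c['fx'],0,c['cx']],[0,c['fy'],c['cy']],[0,0,1.]]),np.array(c['D'],float)
def ray(c,u,v):
    K,D=KD(c); p=cv2.undistortPoints(np.array([[[u,v]]],float),K,D)[0,0]
    R=cv2.Rodrigues(np.array(c['rvec'],float))[0]; t=np.array(c['tvec'],float).ravel()
    d=R.T@np.array([p[0],p[1],1]); return -R.T@t, d/np.linalg.norm(d)
def onz(c,u,v,z):
    o,d=ray(c,u,v); return o+d*(z-o[2])/d[2]
def proj(c,P):
    K,D=KD(c); return cv2.projectPoints(np.array(P,float).reshape(-1,1,3),np.array(c['rvec'],float),np.array(c['tvec'],float),K,D)[0][:,0]
def tri(cs,uvs):
    A=np.zeros((3,3));b=np.zeros(3)
    for c,(u,v) in zip(cs,uvs):
        o,d=ray(c,u,v);M=np.eye(3)-np.outer(d,d);A+=M;b+=M@o
    return np.linalg.solve(A,b)
E
python3 - <<'E'
from h import *
for n in ('scene','side','wrist'): c=snap(n,n+'0.png'); print(n,ray(c,320,200))
print(env.state())
E
```

```text
pics
scene (array([ -32.65594093, -421.61292508,  660.32535979]), array([ 0.61760035,  0.4444017 , -0.64890441]))
side (array([-279.8525381 , -139.44452972,  546.92477552]), array([ 0.85086938,  0.15334989, -0.50249886]))
wrist (array([161.21849208, 608.58714398, 384.31932953]), array([ 0.22461645, -0.08730651, -0.97052822]))
{'t': 0.15, 'joints': array([ 1.09644080e+00,  4.91413553e-01,  1.55931797e+00,  1.81472701e-05,
        1.09170015e+00, -1.05588243e-01]), 'qvel': array([-0.00049568, -0.00053954, -0.00130976, -0.00090841,  0.00072707,
       -0.00011479]), 'tau': array([ 1.92651714e-03, -6.12894988e+01, -2.58278954e+01,  6.92520803e-02,
        4.73718625e-02, -6.87316060e-05]), 'eef_pos': array([225.25154056, 582.97393766, 404.29767572]), 'tcp_rot': array([-3.14076000e+00, -1.04433402e-04,  2.77281696e+00]), 'ft_force': array([-0.61613122,  0.23613337, -0.53187766]), 'moment': array([-0.00544709,  0.00568716,  0.01081502]), 'opening': 0.9987697698129047}
```

View pics/scene0.png

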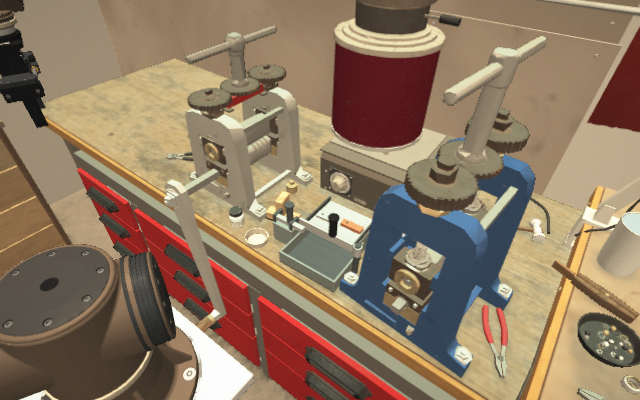

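View pics/side0.png

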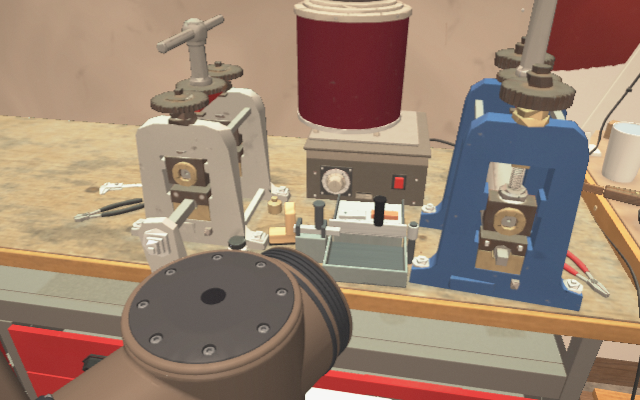

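View pics/wrist0.png

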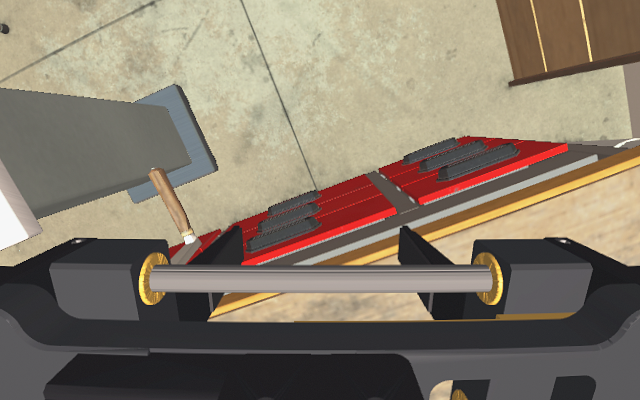

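Run:
```python
import cv2
a=cv2.imread('pics/scene0.png')[160:310,200:400]; cv2.imwrite('pics/sc0.png',cv2.resize(a,None,fx=4,fy=4,interpolation=cv2.INTER_CUBIC))
a=cv2.imread('pics/side0.png')[175:295,230:430]; cv2.imwrite('pics/sd0.png',cv2.resize(a,None,fx=4,fy=4,interpolation=cv2.INTER_CUBIC))
```

```text
(no output)
```

View pics/sc0.png

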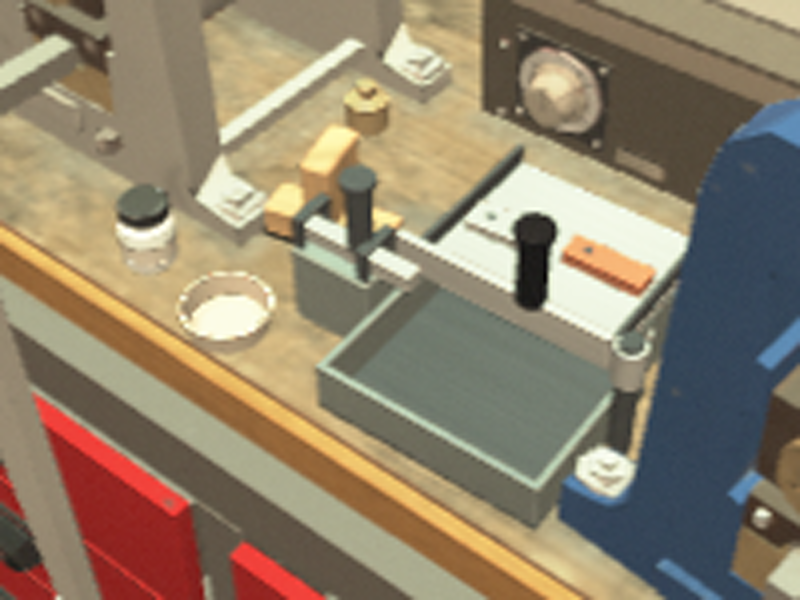

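View pics/sd0.png

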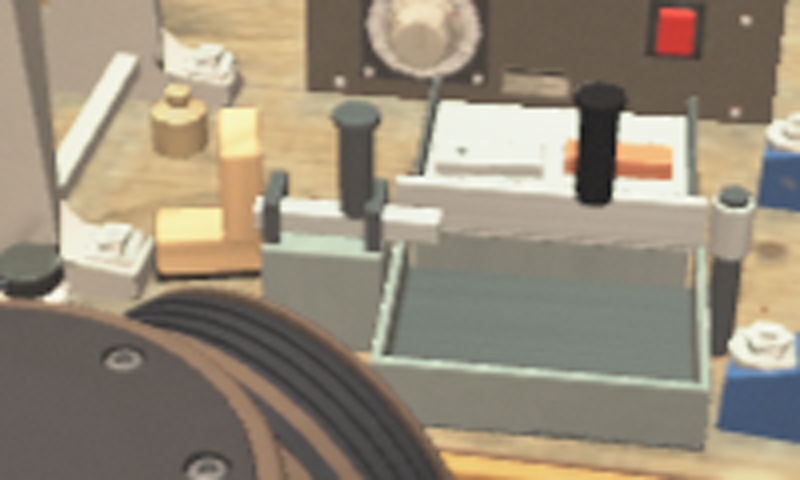

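Run:
```python
from h import *
c=env.read_camera('scene'); s=env.read_camera('side')
S=lambda u,v:(200+u/4,160+v/4)
T=lambda u,v:(230+u/4,175+v/4)
pts={'troughNL':((320,370),(377,357)),'troughNR':((537,485),(705,380)),'boltcap':((358,178),(357,115)),'gatecap':((535,228),(600,98)),
'hinge':((630,343),(735,193)),'jarlid':((143,203),(32,262)),'weighttop':((368,88),(178,95)),'cu_c':((608,264),(619,160)),'al':((505,222),(492,160)),
'bar':((330,150),(240,118))}
for k,(a,b) in pts.items():
    P=tri([c,s],[S(*a),T(*b)]); print(k,P.round(1), (proj(c,P)[0]-S(*a)).round(1),(proj(s,P)[0]-T(*b)).round(1))
print('pot',onz(c,*S(226,305),15))
```

```text
troughNL [365.7 -31.4  38.3] [-0.1 -0.6] [0.4 0.7]
troughNR [ 374.8 -169.7   38.7] [-0.1 -0.5] [0.3 0.5]
boltcap [426.6 -10.7 122.2] [0.  0.1] [-0.1 -0.1]
gatecap [ 445.  -113.9  131.3] [0.1 0.2] [-0.1 -0.2]
hinge [ 443.6 -176.3   89.5] [-0.1 -0.3] [0.2 0.3]
jarlid [391.1 130.   51.1] [-0.  -0.1] [0.1 0.1]
weighttop [579.4 113.9  31.6] [-0.1 -0.2] [0.2 0.3]
cu_c [ 509.4 -122.8   61.3] [0.1 0.2] [-0.1 -0.2]
al [494.9 -62.   65.9] [0.3 1.3] [-0.8 -1.4]
bar [470.7  51.   84.9] [-0.4 -1.3] [0.9 1.5]
pot [383.63054568  58.83171077  15.        ]
```

Run:
```python
from h import *
c=env.read_camera('scene'); s=env.read_camera('side')
pts={'greyhandleL':((189,60),(161,46)),'greyhandleR':((275,30),(233,22)),'greytop':((236,38),(196,20)),'gearNear':((209,100),(180,103)),'greyFrontTopR':((240,125),(232,125)),
'blueNearTopL':((376,190),(475,118)),'bluegear':((440,180),(540,95)),'blueNearL foot':((350,275),(425,260)),'blueBackTopL':((505,85+60),(472,85)),'crank':((180,190),(155,240)),'greyfootbolt':((256,210),(257,238)),'bluebase':((352,250),(414,250)), 'crank_in':((215,177),(190,205)),'bluefoot far':((0,0),(0,0)),'furnL':((322,148),(310,140)),'furnTop':((335,25),(299,8))}
for k,(a,b) in pts.items():
    if a==(0,0): continue
    P=tri([c,s],[a,b]); print(k,P.round(1), (proj(c,P)[0]-a).round(1))
```

```text
greyhandleL [417.7 232.1 378.7] [-0.5 -1.1]
greyhandleR [634.4 195.6 385.2] [0.7 2.5]
greytop [537.5 223.1 395.1] [-0.8 -2. ]
gearNear [447.  230.7 281.2] [0.1 0.2]
greyFrontTopR [451.8 144.9 247.2] [0.2 0.5]
blueNearTopL [ 361.2 -236.7  318.2] [-0.1 -0.4]
bluegear [ 387.8 -316.   351.5] [0.8 3.6]
blueNearL foot [ 391.8 -196.5   55.4] [0.4 1.9]
blueBackTopL [ 831.9 -304.7  211.8] [-3.6 -9. ]
crank [338.3 259.6  77.3] [0.5 1.8]
greyfootbolt [438.6 111.5  28.2] [0.1 0.5]
bluebase [ 440.5 -171.9   51.6] [1.3 7.6]
crank_in [417.4 223.9  96.1] [-0.5 -1.4]
furnL [608.4  39.7 158. ] [-0.4 -1.5]
furnTop [707.2  82.7 402.1] [0.4 1.8]
```

```bash
cat >> h.py <<'E'
from scipy.spatial.transform import Rotation as Ro
def go(x,y,z,yaw=None,tilt=None):
    st=env.state(); R=Ro.from_euler('xyz',st['tcp_rot']).as_matrix()
    d=R.T@(np.array([x,y,z])-st['eef_pos'])/150
    Rt=Ro.from_euler('xyz',[np.pi,0,yaw if yaw is not None else st['tcp_rot'][2]])
    rv=(Ro.from_matrix(R).inv()*Rt).as_rotvec()/(np.pi/4)
    print('shift',d.round(3),'turn',rv.round(3),'n',np.linalg.norm(d)*150/62.5,np.linalg.norm(rv)*45/10.7)
def stt():
    s=env.state();print('t %.2f'%s['t'],s['eef_pos'].round(1),s['tcp_rot'].round(3),'F',s['ft_force'].round(1),'op %.3f'%s['opening'],s['joints'].round(2))
E
python3 -m pendant '[{"z":-0.4},{"z":-0.8},{"z":-1},{"z":-1}]'
python3 -c "
from h import *
stt();go(300,400,554,2.3);go(340,250,560,2.0)"
```

```text
t 0.35 [225.3 583.  404.6] [-3.141 -0.     2.773] F [-0.3  0.3 -0.2] op 1.002 [ 1.1   0.49  1.56  0.    1.09 -0.11]
shift [-0.904 -0.959 -0.996] turn [-0.     0.     0.602] n 3.9639255742554527 2.5315789799092867
shift [-1.513 -1.795 -1.036] turn [-0.     0.     0.984] n 6.159003201496542 4.138002620387356invalid input
```

```bash
python3 -m pendant '[{"x":0,"y":0,"z":-0.4,"rx":0,"ry":0,"rz":0,"jaw":1},{"x":0,"y":0,"z":-0.8,"rx":0,"ry":0,"rz":0,"jaw":1},{"x":0,"y":0,"z":-1,"rx":0,"ry":0,"rz":0,"jaw":1},{"x":0,"y":0,"z":-1,"rx":0,"ry":0,"rz":0,"jaw":1}]'
python3 -c "
from h import *
stt();go(300,400,560,2.4);"
```

```text
t: 0.85
eef_pos: [225.1, 582.6, 557.2]
tcp_rot: [3.137, 0.001, 2.773]
ft_force: [-1.2, -1.6, -0.9]
opening: 0.999
t 0.85 [225.1 582.6 557.2] [3.137e+00 1.000e-03 2.773e+00] F [-1.2 -1.6 -0.9] op 0.999 [ 1.1   0.38  1.33 -0.    1.42 -0.11]
shift [-0.905 -0.955 -0.023] turn [ 0.006 -0.     0.475] n 3.158184825014187 1.996532404034839
```

All keys are needed. I'll swing over in steps.

```bash
python3 -m pendant '[{"x":-0.3,"y":-0.3,"z":-0.2,"rx":0,"ry":0,"rz":0.2,"jaw":1},{"x":-0.6,"y":-0.6,"z":-0.2,"rx":0,"ry":0,"rz":0.4,"jaw":1},{"x":-0.9,"y":-0.95,"z":-0.2,"rx":0,"ry":0,"rz":0.5,"jaw":1},{"x":-0.9,"y":-0.95,"z":-0.2,"rx":0,"ry":0,"rz":0.5,"jaw":1}]' | head -3
python3 -c "
from h import *
stt();go(355,210,580,2.0)"
```

```text
t: 1.35
eef_pos: [300.5, 399.0, 584.0]
tcp_rot: [-3.14, 0.0, 2.377]
t 1.35 [300.5 399.  584. ] [-3.14   0.     2.377] F [0.7 1.6 0.2] op 1.000 [ 0.79  0.17  1.57 -0.    1.41 -0.01]
shift [-1.134 -0.657  0.028] turn [-0.001  0.001  0.48 ] n 3.14725992081982 2.017599936540145
```

```bash
python3 -m pendant '[{"x":-0.33,"y":-0.2,"z":0,"rx":0,"ry":0,"rz":0.2,"jaw":1},{"x":-0.66,"y":-0.4,"z":0,"rx":0,"ry":0,"rz":0.4,"jaw":1},{"x":-1,"y":-0.58,"z":0,"rx":0,"ry":0,"rz":0.48,"jaw":1}]' | head -3
python3 -c "
from h import *
stt();go(400,95,580,1.7)"
```

```text
t: 1.72
eef_pos: [348.6, 233.8, 583.8]
tcp_rot: [-3.14, -0.0, 2.002]
t 1.73 [348.6 233.8 583.8] [-3.14  -0.     2.002] F [ 2.1 -0.5  0.7] op 0.999 [0.43 0.03 1.72 0.   1.39 0.  ]
shift [-0.984 -0.075  0.025] turn [-0.002  0.     0.384] n 2.369659136588826 1.6149604899380632
```

```bash
python3 -m pendant '[{"x":-0.33,"y":-0.02,"z":0,"rx":0,"ry":0,"rz":0.2,"jaw":1},{"x":-0.66,"y":-0.04,"z":0,"rx":0,"ry":0,"rz":0.38,"jaw":1},{"x":-1,"y":-0.08,"z":0,"rx":0,"ry":0,"rz":0.38,"jaw":1}]' | head -3
python3 -c "
from h import *
stt();go(430,-40,570,1.57)"
```

```text
t: 2.1
eef_pos: [401.0, 92.5, 583.8]
tcp_rot: [-3.14, -0.0, 1.704]
t 2.10 [401.   92.5 583.8] [-3.14  -0.     1.704] F [0.4 1.1 0.2] op 0.998 [ 0.07  0.02  1.74  0.    1.39 -0.07]
shift [-0.901  0.074  0.092] turn [-0.002 -0.     0.171] n 2.1819946406020803 0.717444374528272
```

```bash
python3 -m pendant '[{"x":-0.4,"y":0.04,"z":0,"rx":0,"ry":0,"rz":0.17,"jaw":1},{"x":-0.9,"y":0.07,"z":0,"rx":0,"ry":0,"rz":0.17,"jaw":1},{"x":-0.9,"y":0.07,"z":0,"rx":0,"ry":0,"rz":0.17,"jaw":1}]' | head -3
python3 -c "
from h import *
stt();snap('wrist','w1.png')"
```

```text
t: 2.48
eef_pos: [429.7, -41.3, 583.4]
tcp_rot: [-3.14, -0.0, 1.568]
t 2.48 [429.7 -41.3 583.4] [-3.14  -0.     1.568] F [-0.3  0.5  0.6] op 1.000 [-0.25  0.05  1.7  -0.    1.39 -0.25]
```

View pics/w1.png

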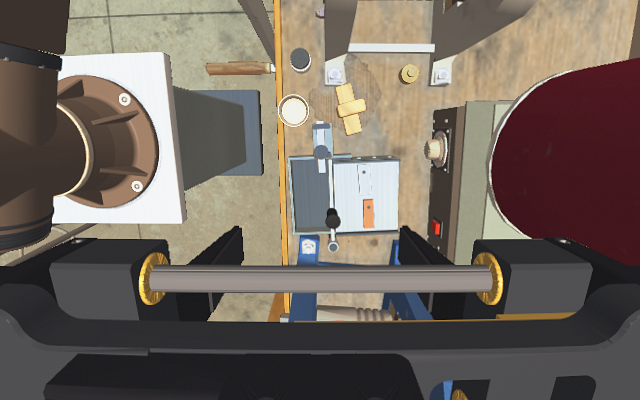

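Run:
```python
import cv2
a=cv2.imread('pics/w1.png')[45:250,270:440]; cv2.imwrite('pics/w1c.png',cv2.resize(a,None,fx=4,fy=2.9*4/2.9*0+2.9,interpolation=cv2.INTER_CUBIC) if 0 else cv2.resize(a[70:205],None,fx=4,fy=4,interpolation=cv2.INTER_CUBIC))
```

```text
(no output)
```

View pics/w1c.png

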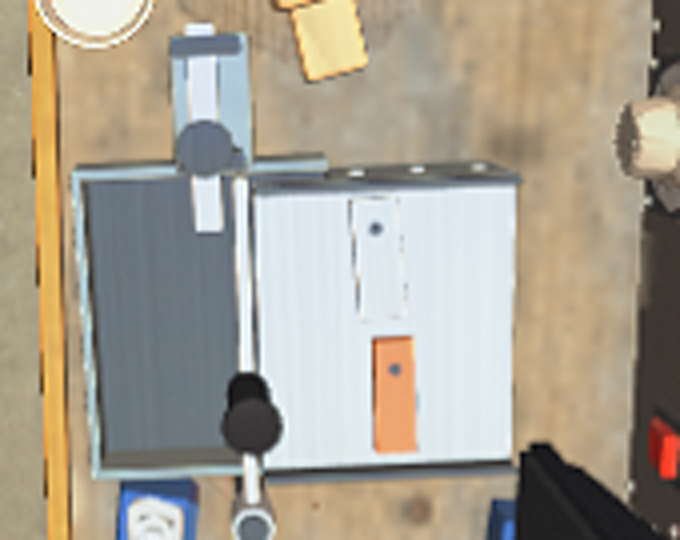

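Run:
```python
from h import *
import cv2
a=cv2.imread('pics/w1.png')[60:150,280:440]; cv2.imwrite('pics/w1d.png',cv2.resize(a,None,fx=5,fy=5,interpolation=cv2.INTER_CUBIC))
c=env.read_camera('wrist')
W=lambda u,v:(270+u/4,115+v/4)
for k,u,v,z in [('bedFL',515,180,54),('bedFR',515,460,54),('lipL',257,192,54),('hinge',254,522,86),('knob',252,421,132),('bolt',205,147,122),('tNL',75,170,34),('tNR',97,475,34),
 ('al1',350,198,62),('al2',398,198,62),('al3',407,318,62),('al4',360,320,62),('cu1',372,337,64),('cu2',413,337,64),('cu3',416,452,64),('cu4',373,452,64),('blkL',172,60,56),('furnKnob',617,130,100)]:
    print(k,onz(c,*W(u,v),z).round(1))
```

```text
bedFL [563.6 -26.1  54. ]
bedFR [ 571.6 -152.3   54. ]
lipL [453.6 -31.3  54. ]
hinge [ 452.3 -168.8   86. ]
knob [ 449.  -108.7  132. ]
bolt [431.3  -6.7 122. ]
tNL [374.  -23.8  34. ]
tNR [ 380.5 -166.6   34. ]
al1 [492.3 -32.9  62. ]
al2 [512.6 -32.9  62. ]
al3 [518.4 -84.6  62. ]
al4 [498.2 -85.5  62. ]
cu1 [503.3 -92.6  64. ]
cu2 [521.  -92.6  64. ]
cu3 [ 524.6 -144.9   64. ]
cu4 [ 505.5 -144.9   64. ]
blkL [417.7  23.7  56. ]
furnKnob [590.   -1.8 100. ]
```

View pics/w1d.png

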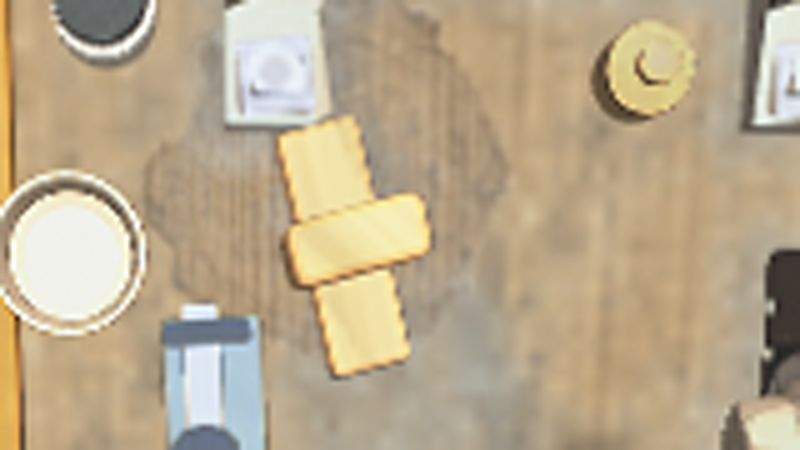

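```bash
python3 -m pendant '[{"x":0,"y":0,"z":0.4,"rx":0,"ry":0,"rz":0,"jaw":0},{"x":0,"y":0,"z":0.8,"rx":0,"ry":0,"rz":0,"jaw":0},{"x":0,"y":0,"z":1,"rx":0,"ry":0,"rz":0,"jaw":0},{"x":0,"y":0,"z":1,"rx":0,"ry":0,"rz":0,"jaw":0}]' | head -3
python3 -c "
from h import *
stt();snap('wrist','w2.png');go(430,-38,285,1.571)"
```

```text
t: 3.08
eef_pos: [428.7, -37.2, 433.4]
tcp_rot: [-3.138, -0.001, 1.573]
t 3.08 [428.7 -37.2 433.4] [-3.138e+00 -1.000e-03  1.573e+00] F [-0.6  0.3  0.2] op 0.634 [-0.24  0.18  1.97  0.    1.   -0.24]
shift [-0.004  0.008  0.999] turn [-0.001 -0.001  0.003] n 2.3976396879883373 0.013063449112734696
```

View pics/w2.png

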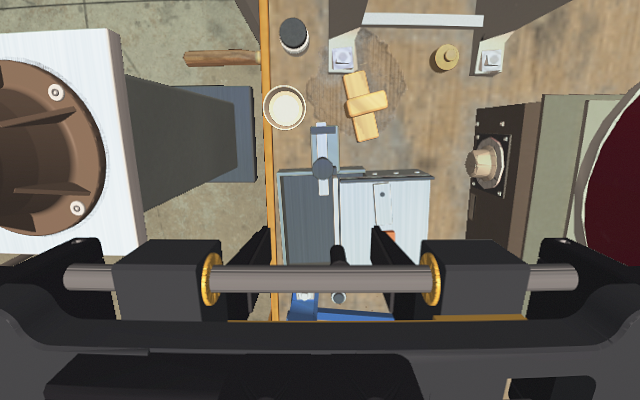

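```bash
python3 - <<'E'
from h import *
a=cv2.imread('pics/w2.png')[60:260,260:460]; cv2.imwrite('pics/w2c.png',cv2.resize(a,None,fx=3,fy=3,interpolation=cv2.INTER_CUBIC))
c=env.read_camera('wrist')
print(onz(c,322,167,122),onz(c,337,250,132), onz(c,338,298,86))
E
python3 -m pendant '[{"x":0,"y":0,"z":0.2,"rx":0,"ry":0,"rz":0,"jaw":0},{"x":0,"y":0,"z":0.4,"rx":0,"ry":0,"rz":0,"jaw":0},{"x":0,"y":0,"z":0.5,"rx":0,"ry":0,"rz":0,"jaw":0},{"x":0,"y":0,"z":0.5,"rx":0,"ry":0,"rz":0,"jaw":0}]' | head -3
python3 -c "
from h import *
stt();snap('scene','s3.png');snap('side','d3.png')
for n in('s3','d3'):
  a=cv2.imread('pics/%s.png'%n); a=a[100:300,230:450];cv2.imwrite('pics/%sc.png'%n,cv2.resize(a,None,fx=3,fy=3))
"
```

```text
[431.10983439  -6.08844055 122.        ] [446.72677634 -89.58177099 132.        ] [ 451.9320111  -173.83733787   86.        ]
t: 3.68
eef_pos: [429.1, -38.4, 360.4]
tcp_rot: [3.141, -0.0, 1.572]
t 3.67 [429.1 -38.4 360.4] [ 3.141 -0.     1.572] F [1.1 0.1 0.5] op 0.133 [-0.24  0.28  2.07  0.    0.79 -0.24]
```

View pics/w2c.png

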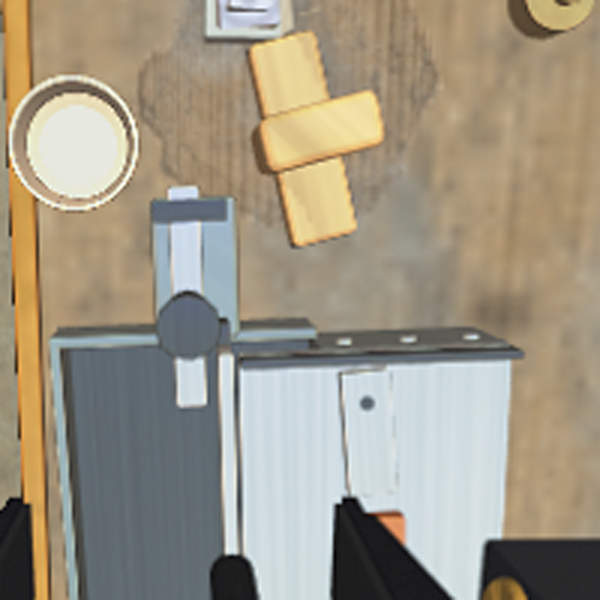

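View pics/s3c.png

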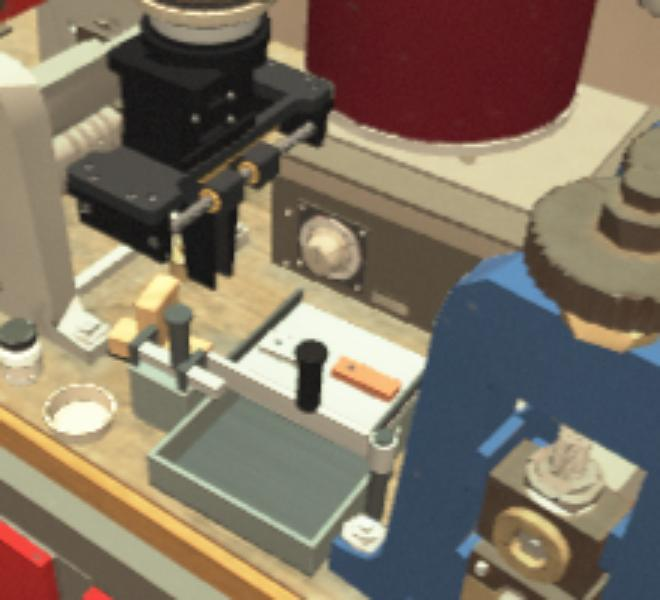

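View pics/d3c.png

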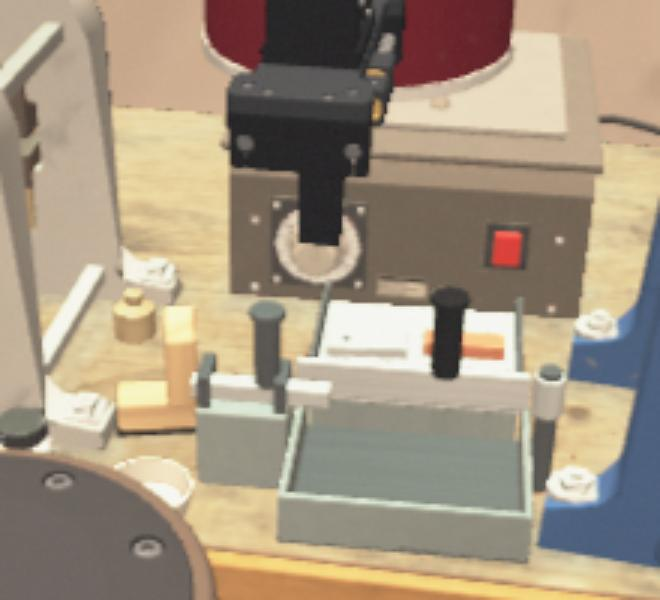

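Run:
```python
from h import *
c=env.read_camera('scene'); s=env.read_camera('side')
S=lambda u,v:(230+u/3,100+v/3)
P=[429.1,-38.4,170.4]
print((proj(c,P)[0]-[230,100])*3,(proj(s,P)[0]-[230,100])*3)
for n,a,b in [('bracketR',(190,343),(283,352)),('bracketL',(143,330),(207,357)),('bolt',(179,316),(267,310)),('knob',(311,350),(450,296)),('hinge',(384,437),(549,372)),('fingertip',(202,285),(320,243)),('furnTopEdgeL',(272,163),(232,165)),('furnTopEdgeR',(0,0),(0,0)),('drumbottom',(470,150),(400,92))]:
    if a[0]: print(n,tri([c,s],[S(*a),S(*b)]).round(1))
```

```text
[209.8761839  275.14915263] [317.03259247 239.30278962]
bracketR [429.1 -18.8  94.8]
bracketL [426.6  25.8  86.4]
bolt [426.2 -11.  122. ]
knob [ 444.3 -114.   133.1]
hinge [ 447.9 -175.3   85.3]
fingertip [415.  -42.8 174.7]
furnTopEdgeL [621.7  50.9 122.3]
drumbottom [759.8 -58.6 121.1]
```

```bash
python3 -m pendant '[{"x":0,"y":0,"z":0.2,"rx":0,"ry":0,"rz":0,"jaw":0},{"x":0,"y":0,"z":0.4,"rx":0,"ry":0,"rz":0,"jaw":0},{"x":0,"y":0,"z":0.46,"rx":0,"ry":0,"rz":0,"jaw":0},{"x":0,"y":0,"z":0.46,"rx":0,"ry":0,"rz":0,"jaw":0}]'
python3 -c "
from h import *
snap('scene','s3.png');snap('side','d3.png')
for n in('s3','d3'):
  a=cv2.imread('pics/%s.png'%n); a=a[130:280,230:430];cv2.imwrite('pics/%sc.png'%n,cv2.resize(a,None,fx=3,fy=3))
"
```

```text
t: 4.38
eef_pos: [429.0, -38.7, 291.1]
tcp_rot: [3.142, -0.0, 1.571]
ft_force: [-0.3, -0.4, -0.1]
opening: 0.003
```

View pics/d3c.png

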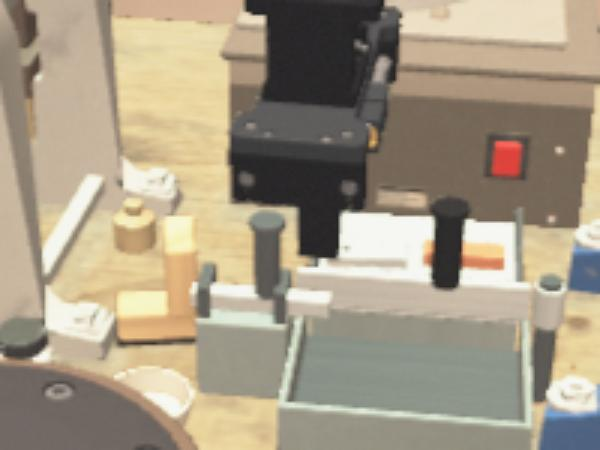

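View pics/s3c.png

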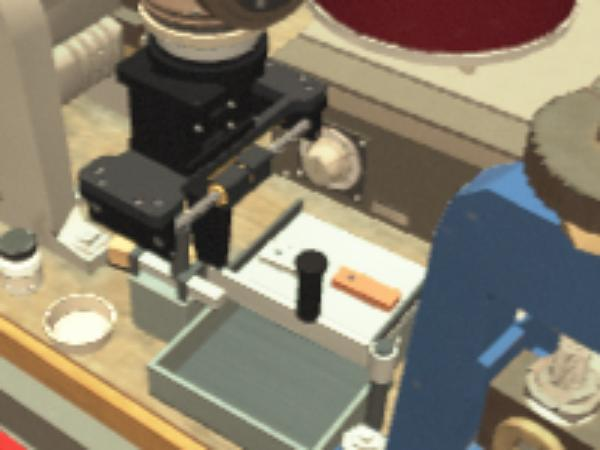

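```bash
python3 -m pendant '[{"x":0.06,"y":0,"z":0,"rx":0,"ry":0,"rz":0,"jaw":0},{"x":0.12,"y":0,"z":0,"rx":0,"ry":0,"rz":0,"jaw":0},{"x":0.17,"y":0,"z":0,"rx":0,"ry":0,"rz":0,"jaw":0},{"x":0.22,"y":-0.01,"z":0,"rx":0,"ry":0,"rz":0,"jaw":0},{"x":0.26,"y":-0.01,"z":0,"rx":0,"ry":0,"rz":0,"jaw":0},{"x":0.26,"y":-0.01,"z":0,"rx":0,"ry":0,"rz":0,"jaw":0}]'
python3 -c "
from h import *
snap('scene','s3.png');snap('side','d3.png')
for n in('s3','d3'):
  a=cv2.imread('pics/%s.png'%n); a=a[130:280,230:430];cv2.imwrite('pics/%sc.png'%n,cv2.resize(a,None,fx=3,fy=3))
"
```

```text
t: 5.22
eef_pos: [427.1, 0.8, 290.6]
tcp_rot: [-3.141, -0.0, 1.572]
ft_force: [0.2, -0.1, 0.3]
opening: 0.007
```

View pics/d3c.png

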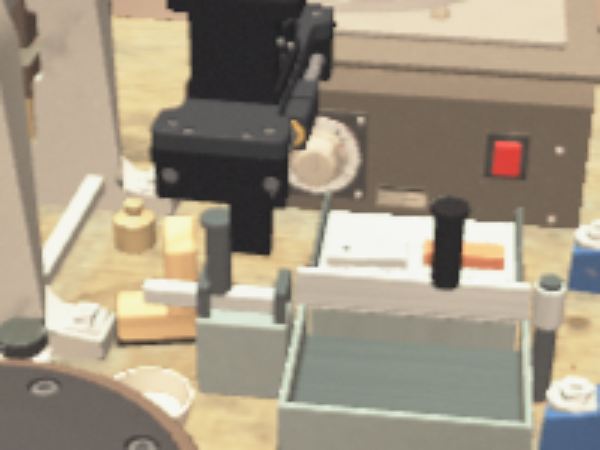

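```bash
python3 -m pendant '[{"x":0.02,"y":0,"z":0,"rx":0,"ry":0,"rz":0,"jaw":0},{"x":0.02,"y":0,"z":0,"rx":0,"ry":0,"rz":0,"jaw":0}]'
python3 -m pendant '[{"x":0.015,"y":0,"z":0,"rx":0,"ry":0,"rz":0,"jaw":0},{"x":0.015,"y":0,"z":0,"rx":0,"ry":0,"rz":0,"jaw":0}]'
python3 - <<'E'
from h import *
c=env.read_camera('scene'); s=env.read_camera('side')
cv2.imwrite('pics/a.png',cv2.resize(c['img'][170:260,250:400,::-1],None,fx=4,fy=4)); cv2.imwrite('pics/b.png',cv2.resize(s['img'][170:260,260:430,::-1],None,fx=4,fy=4))
E
```

```text
t: 5.58
eef_pos: [427.1, 3.3, 290.6]
tcp_rot: [-3.141, -0.0, 1.571]
ft_force: [-0.5, -2.4, -1.3]
opening: 0.007
t: 5.82
eef_pos: [427.2, 4.6, 290.6]
tcp_rot: [-3.141, 0.002, 1.572]
ft_force: [-3.3, -20.3, -2.0]
opening: 0.005
```

View pics/b.png

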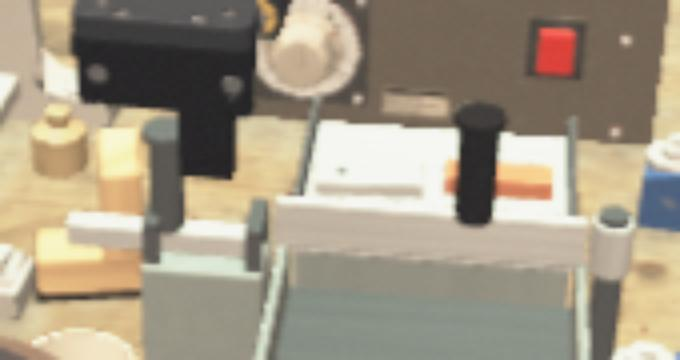

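```bash
python3 -m pendant '[{"x":-0.1,"y":0,"z":0,"rx":0,"ry":0,"rz":0,"jaw":0},{"x":-0.1,"y":0,"z":-0.4,"rx":0,"ry":0,"rz":0,"jaw":0},{"x":-0.4,"y":0.07,"z":-0.4,"rx":0,"ry":0,"rz":0,"jaw":0.5},{"x":-0.75,"y":0.14,"z":-0.4,"rx":0,"ry":0,"rz":0,"jaw":0.5},{"x":-0.75,"y":0.14,"z":-0.4,"rx":0,"ry":0,"rz":0,"jaw":0.5},{"x":-0.75,"y":0.14,"z":-0.4,"rx":0,"ry":0,"rz":0,"jaw":0.5}]'
python3 - <<'E'
from h import *
go(448.5,-109,289,1.571)
c=env.read_camera('scene'); s=env.read_camera('side')
cv2.imwrite('pics/a.png',cv2.resize(c['img'][150:260,250:400,::-1],None,fx=4,fy=4)); cv2.imwrite('pics/b.png',cv2.resize(s['img'][150:260,260:430,::-1],None,fx=4,fy=4))
E
```

```text
t: 6.68
eef_pos: [448.0, -107.0, 350.5]
tcp_rot: [-3.141, -0.001, 1.57]
ft_force: [1.0, 0.8, -0.3]
opening: 0.369
shift [-0.014  0.004  0.41 ] turn [-0.001 -0.001 -0.001] n 0.9846523062753112 0.0066447393861210685
```

View pics/b.png

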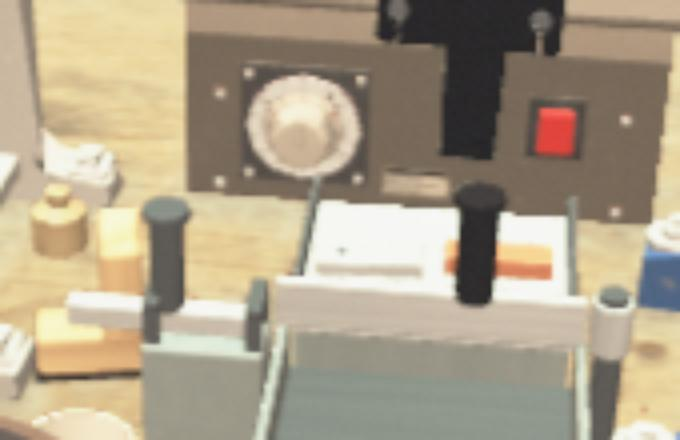

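View pics/a.png

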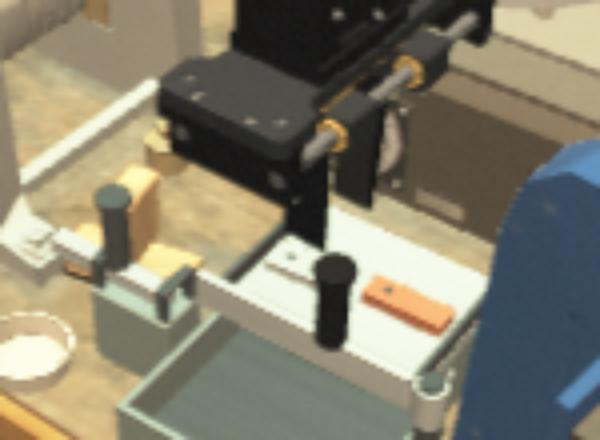

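```bash
python3 -m pendant '[{"x":-0.014,"y":0,"z":0,"rx":0,"ry":0,"rz":0,"jaw":0.5},{"x":-0.014,"y":0,"z":0,"rx":0,"ry":0,"rz":0,"jaw":0.5},{"x":-0.014,"y":0,"z":0.2,"rx":0,"ry":0,"rz":0,"jaw":0.5},{"x":-0.014,"y":0,"z":0.4,"rx":0,"ry":0,"rz":0,"jaw":0.5},{"x":-0.014,"y":0,"z":0.4,"rx":0,"ry":0,"rz":0,"jaw":0.3},{"x":-0.014,"y":0,"z":0.4,"rx":0,"ry":0,"rz":0,"jaw":0.3}]'
python3 - <<'E'
from h import *
stt()
h=np.array([452.5,-170.5]);r=62
for th in np.arange(0,1.66,0.15):
    a=th+0.055; p=h+r*np.array([-np.sin(a),np.cos(a)]); print(round(th,2),p.round(1),((p-env.state()['eef_pos'][:2])/150).round(3))
E
```

```text
t: 7.52
eef_pos: [448.6, -109.0, 291.5]
tcp_rot: [3.141, 0.0, 1.571]
ft_force: [-0.3, 0.3, -0.0]
opening: 0.345
t 7.53 [ 448.6 -109.   291.5] [3.141 0.    1.571] F [-0.3  0.3 -0. ] op 0.345 [-0.38  0.43  2.07  0.    0.64 -0.38]
0.0 [ 449.1 -108.6] [0.004 0.003]
0.15 [ 439.9 -109.8] [-0.058 -0.005]
0.3 [ 430.9 -112.4] [-0.117 -0.023]
0.45 [ 422.5 -116.2] [-0.174 -0.048]
0.6 [ 414.7 -121.3] [-0.226 -0.082]
0.75 [ 407.8 -127.5] [-0.272 -0.124]
0.9 [ 401.9 -134.7] [-0.311 -0.171]
1.05 [ 397.1 -142.7] [-0.343 -0.224]
1.2 [ 393.6 -151.2] [-0.367 -0.282]
1.35 [ 391.4 -160.3] [-0.381 -0.342]
1.5 [ 390.5 -169.5] [-0.387 -0.404]
1.65 [ 391.1 -178.8] [-0.383 -0.465]
```

```bash
python3 -m pendant '[{"x":0,"y":-0.06,"z":0,"rx":0,"ry":0,"rz":0,"jaw":0.3},{"x":-0.01,"y":-0.12,"z":0,"rx":0,"ry":0,"rz":0,"jaw":0.3},{"x":-0.03,"y":-0.18,"z":0,"rx":0,"ry":0,"rz":0,"jaw":0.3},{"x":-0.06,"y":-0.23,"z":0,"rx":0,"ry":0,"rz":0,"jaw":0.3},{"x":-0.1,"y":-0.28,"z":0,"rx":0,"ry":0,"rz":0,"jaw":0.3},{"x":-0.14,"y":-0.32,"z":0,"rx":0,"ry":0,"rz":0,"jaw":0.3},{"x":-0.19,"y":-0.35,"z":0,"rx":0,"ry":0,"rz":0,"jaw":0.3},{"x":-0.19,"y":-0.35,"z":0,"rx":0,"ry":0,"rz":0,"jaw":0.3}]'
python3 - <<'E'
from h import *
c=env.read_camera('scene'); s=env.read_camera('side')
cv2.imwrite('pics/a.png',cv2.resize(c['img'][150:290,250:400,::-1],None,fx=4,fy=4)); cv2.imwrite('pics/b.png',cv2.resize(s['img'][150:280,260:430,::-1],None,fx=4,fy=4))
E
```

```text
t: 8.52
eef_pos: [395.5, -138.1, 290.6]
tcp_rot: [-3.141, -0.0, 1.57]
ft_force: [0.2, 0.6, 1.1]
opening: 0.3
```

View pics/b.png

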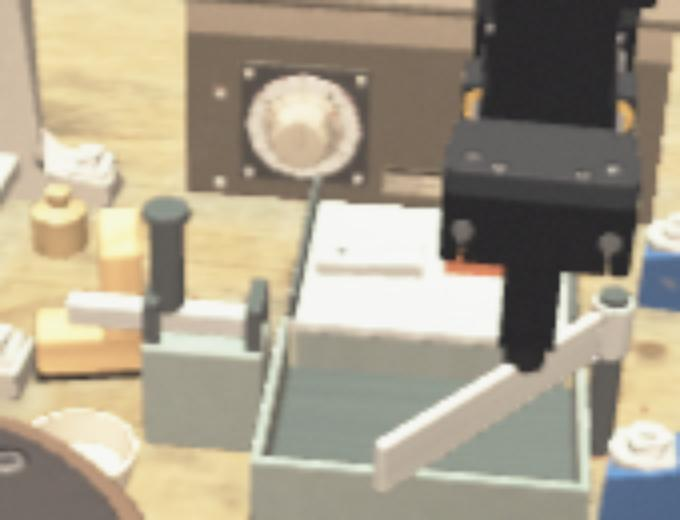

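View pics/a.png

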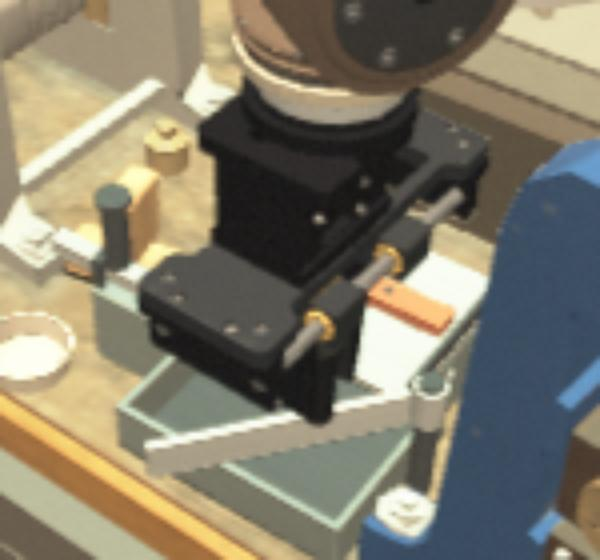

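```bash
python3 -m pendant '[{"x":0,"y":0,"z":-0.2,"rx":0,"ry":0,"rz":0,"jaw":0.3},{"x":0,"y":0,"z":-0.4,"rx":0,"ry":0,"rz":0,"jaw":0.3},{"x":0.12,"y":0,"z":-0.4,"rx":0,"ry":0,"rz":0,"jaw":0},{"x":0.25,"y":0,"z":-0.4,"rx":0,"ry":0,"rz":0,"jaw":0},{"x":0.25,"y":0,"z":-0.4,"rx":0,"ry":0,"rz":0,"jaw":0},{"x":0.25,"y":0,"z":-0.2,"rx":0,"ry":0,"rz":0,"jaw":0},{"x":0.25,"y":0,"z":0,"rx":0,"ry":0,"rz":0,"jaw":0},{"x":0.25,"y":0,"z":0,"rx":0,"ry":0,"rz":0,"jaw":0}]'
python3 -m pendant '[{"x":-0.05,"y":-0.01,"z":0,"rx":0,"ry":0,"rz":0,"jaw":0},{"x":-0.1,"y":-0.01,"z":0,"rx":0,"ry":0,"rz":0,"jaw":0},{"x":-0.15,"y":-0.02,"z":0,"rx":0,"ry":0,"rz":0,"jaw":0},{"x":-0.2,"y":-0.02,"z":0,"rx":0,"ry":0,"rz":0,"jaw":0},{"x":-0.25,"y":-0.02,"z":0,"rx":0,"ry":0,"rz":0,"jaw":0},{"x":-0.3,"y":-0.02,"z":0,"rx":0,"ry":0,"rz":0,"jaw":0},{"x":-0.33,"y":-0.02,"z":0,"rx":0,"ry":0,"rz":0,"jaw":0},{"x":-0.33,"y":-0.02,"z":0,"rx":0,"ry":0,"rz":0,"jaw":0}]'
python3 - <<'E'
from h import *
c=env.read_camera('scene'); s=env.read_camera('side')
cv2.imwrite('pics/a.png',cv2.resize(c['img'][150:290,250:400,::-1],None,fx=4,fy=4)); cv2.imwrite('pics/b.png',cv2.resize(s['img'][150:280,260:430,::-1],None,fx=4,fy=4))
E
```

```text
t: 9.62
eef_pos: [395.8, -100.4, 289.5]
tcp_rot: [-3.138, -0.002, 1.571]
ft_force: [-0.1, 0.3, -0.3]
opening: 0.008
t: 10.62
eef_pos: [393.1, -150.1, 290.9]
tcp_rot: [3.14, 0.001, 1.571]
ft_force: [-0.3, 0.1, -0.4]
opening: 0.004
```

View pics/b.png

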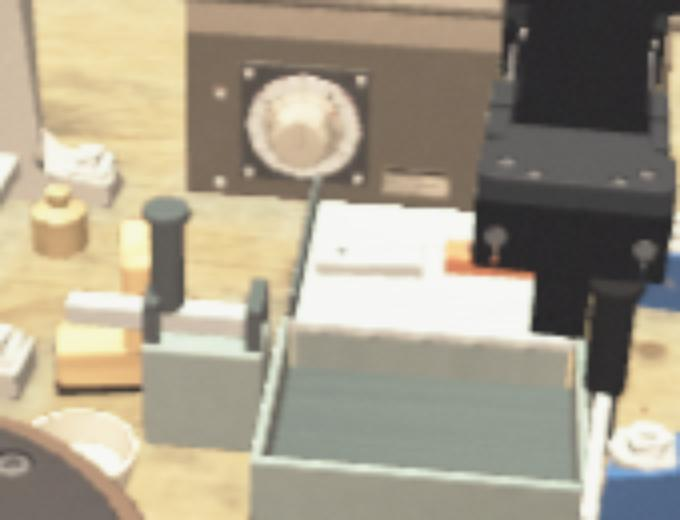

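View pics/a.png

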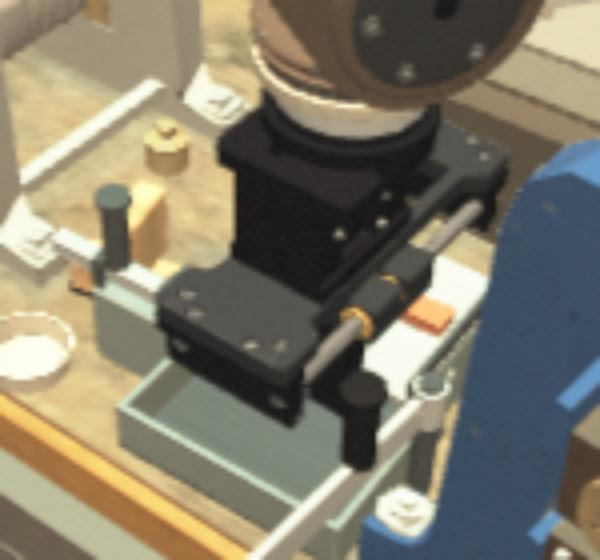

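```bash
python3 -m pendant '[{"x":0.1,"y":0,"z":-0.1,"rx":0,"ry":0,"rz":0,"jaw":0},{"x":0.3,"y":0.1,"z":-0.5,"rx":0,"ry":0,"rz":0,"jaw":0.5},{"x":0.6,"y":0.2,"z":-0.9,"rx":0,"ry":0,"rz":0,"jaw":1},{"x":0.9,"y":0.3,"z":-1,"rx":0,"ry":0,"rz":0,"jaw":1},{"x":0.9,"y":0.4,"z":-1,"rx":0,"ry":0,"rz":0,"jaw":1},{"x":0.9,"y":0.4,"z":-1,"rx":0,"ry":0,"rz":0,"jaw":1},{"x":0.9,"y":0.4,"z":-1,"rx":0,"ry":0,"rz":0,"jaw":1}]'
python3 -c "
from h import *
stt();snap('wrist','w4.png')
a=cv2.imread('pics/w4.png');cv2.imwrite('pics/w4c.png',cv2.resize(a[0:260,220:480],None,fx=2.3,fy=2.3,interpolation=cv2.INTER_CUBIC))"
```

```text
t: 11.6
eef_pos: [452.5, -15.4, 439.7]
tcp_rot: [-3.139, -0.0, 1.57]
ft_force: [0.6, -0.1, -0.9]
opening: 0.578
t 11.60 [452.5 -15.4 439.7] [-3.139 -0.     1.57 ] F [ 0.6 -0.1 -0.9] op 0.578 [-0.18  0.2   1.91 -0.    1.03 -0.18]
```

View pics/w4c.png

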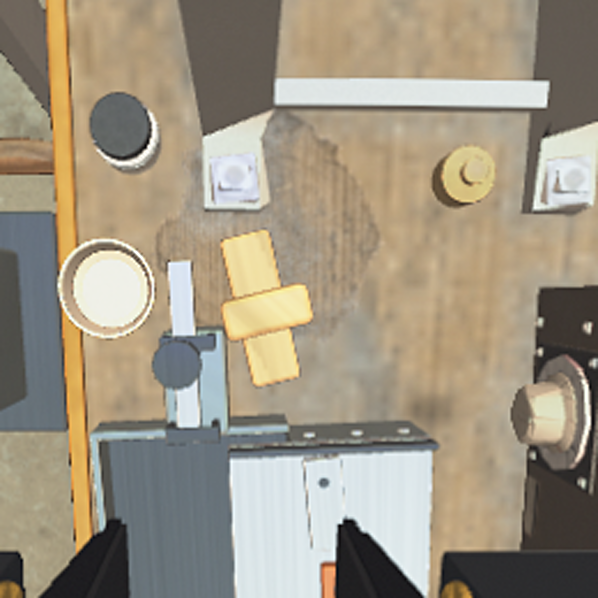

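```bash
cat > m.py <<'E'
from h import *
def scr(c,bar,foot,zo=0):
    B=np.array([onz(c,*p,78+zo)[:2] for p in bar]); F=np.array([onz(c,*p,26+zo)[:2] for p in foot])
    rb=cv2.minAreaRect(B.astype(np.float32)); rf=cv2.minAreaRect(F.astype(np.float32))
    print('bar',B.mean(0).round(1),rb,'\nfoot',F.mean(0).round(1),rf)
E
python3 - <<'E'
from m import *
c=env.read_camera('wrist')
W=lambda L:[(220+u/2.3,v/2.3) for u,v in L]
scr(c,W([(223,305),(307,285),(312,319),(230,340)]),W([(221,238),(270,230),(299,377),(256,387)]))
for n,u,v,z in [('bolt',178,362,122),('potedge',106,287,22),('jar',120,126,48),('foot nut R edge',268,208,10),('frameR',245,135,0),('weight',469,175,30),('bedFL',433,450,54),('lipL',230,453,54),('railend',435,438,68),('furn',527,500,0),('furnknob',513,410,60),('al1',305,460,62),('al2',340,458,62),('blkNR',227,430,56),('blkFR',218,332,56)]:
    print(n,onz(c,*W([(u,v)])[0],z).round(1))
E
```

```text
bar [470.8  44.5] ((470.9169616699219, 44.3115234375), (42.239017486572266, 17.165374755859375), 13.137484550476074) 
foot [470.1  44.4] ((470.1112365722656, 44.94342803955078), (27.080530166625977, 84.49443817138672), 13.181866645812988)
bolt [429.9  24.8 122. ]
potedge [382.3  57.   22. ]
jar [397.1 135.7  48. ]
foot nut R edge [473.7 100.5  10. ]
frameR [460.7 141.1   0. ]
weight [580.2 115.7  30. ]
bedFL [563.6 -29.9  54. ]
lipL [452.2 -31.6  54. ]
railend [560.  -20.2  68. ]
furn [643.4 -75.4   0. ]
furnknob [603.3  -6.6  60. ]
al1 [492.5 -33.6  62. ]
al2 [511.3 -32.5  62. ]
blkNR [450.6 -18.4  56. ]
blkFR [446.   33.8  56. ]
```

```bash
python3 -m pendant '[{"x":0,"y":0,"z":0,"rx":0,"ry":0,"rz":-0.23,"jaw":0.6},{"x":0,"y":0,"z":0,"rx":0,"ry":0,"rz":-0.46,"jaw":0.6},{"x":0,"y":0,"z":0,"rx":0,"ry":0,"rz":-0.7,"jaw":0.6},{"x":0,"y":0,"z":0,"rx":0,"ry":0,"rz":-0.93,"jaw":0.6},{"x":0,"y":0,"z":0,"rx":0,"ry":0,"rz":-1,"jaw":0.6}]' >/dev/null
python3 -m pendant '[{"x":0,"y":0,"z":0,"rx":0,"ry":0,"rz":-0.23,"jaw":0.6},{"x":0,"y":0,"z":0,"rx":0,"ry":0,"rz":-0.46,"jaw":0.6},{"x":0,"y":0,"z":0,"rx":0,"ry":0,"rz":-0.7,"jaw":0.6},{"x":0,"y":0,"z":0,"rx":0,"ry":0,"rz":-0.93,"jaw":0.6},{"x":0,"y":0,"z":0,"rx":0,"ry":0,"rz":-1,"jaw":0.6},{"x":0,"y":0,"z":0,"rx":0,"ry":0,"rz":-1,"jaw":0.6}]'
python3 -c "
from h import *
stt();go(480,38,340,3.14);snap('wrist','w5.png')"
```

```text
t: 13.08
eef_pos: [452.5, -15.2, 440.4]
tcp_rot: [3.141, -0.001, 3.14]
ft_force: [-0.3, 0.8, 0.2]
opening: 0.6
t 13.07 [452.5 -15.2 440.4] [ 3.141e+00 -1.000e-03  3.140e+00] F [-0.3  0.8  0.2] op 0.600 [-0.18  0.2   1.91  0.    1.03 -1.75]
shift [-0.183  0.355  0.669] turn [ 0.    -0.001  0.   ] n 1.869793096242155 0.004250350384634498
```

View pics/w5.png

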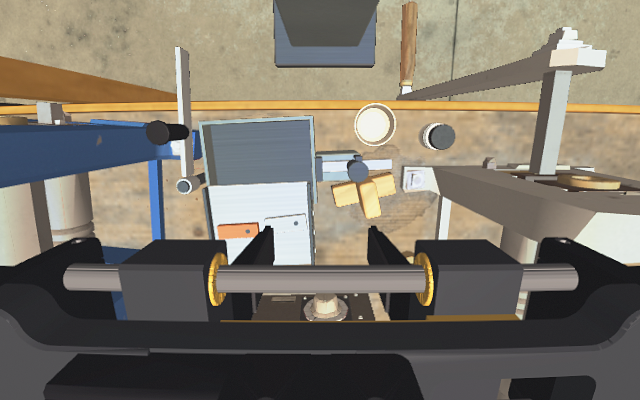

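```bash
python3 -m pendant '[{"x":-0.1,"y":0.18,"z":0.2,"rx":0,"ry":0,"rz":0,"jaw":0.6},{"x":-0.18,"y":0.37,"z":0.5,"rx":0,"ry":0,"rz":0,"jaw":0.6},{"x":-0.18,"y":0.37,"z":0.85,"rx":0,"ry":0,"rz":0,"jaw":0.6},{"x":-0.18,"y":0.37,"z":0.85,"rx":0,"ry":0,"rz":0,"jaw":0.6}]'
python3 - <<'E'
from h import *
stt();go(480,40,243,3.14);snap('wrist','w6.png')
c=env.read_camera('scene'); s=env.read_camera('side')
cv2.imwrite('pics/a.png',cv2.resize(c['img'][120:270,200:350,::-1],None,fx=3,fy=3)); cv2.imwrite('pics/b.png',cv2.resize(s['img'][120:270,230:400,::-1],None,fx=4,fy=4))
E
```

```text
t: 13.62
eef_pos: [479.3, 40.9, 310.8]
tcp_rot: [3.141, -0.007, 3.141]
ft_force: [-0.7, -0.1, 1.0]
opening: 0.605
t 13.62 [479.3  40.9 310.8] [ 3.141 -0.007  3.141] F [-0.7 -0.1  1. ] op 0.605 [-0.05  0.42  2.01  0.    0.72 -1.62]
shift [-0.008 -0.006  0.452] turn [ 0.001 -0.009  0.001] n 1.0851761247555436 0.03675027493180691
```

View pics/b.png

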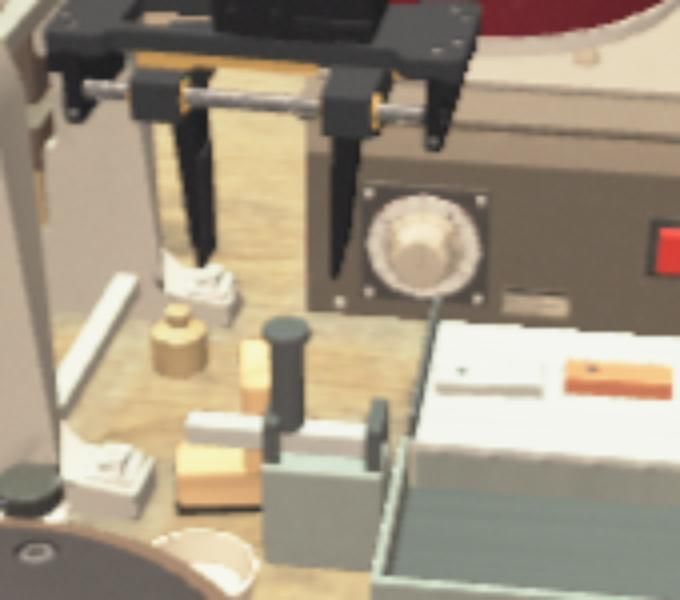

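View pics/w6.png

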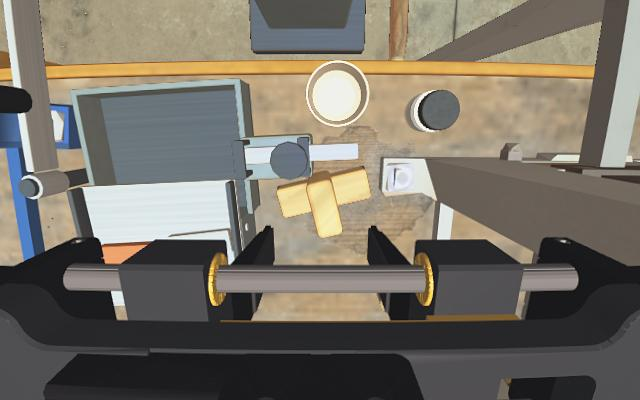

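View pics/a.png

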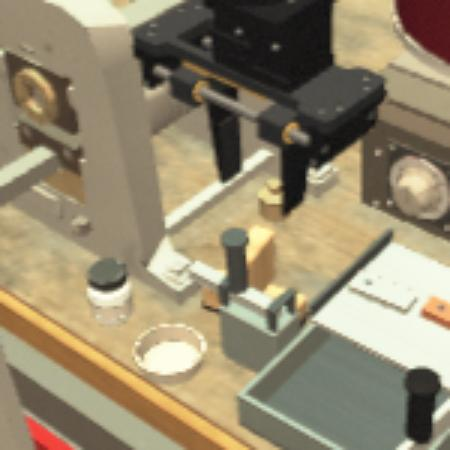

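Run:
```python
from m import *
c=env.read_camera('wrist')
cv2.imwrite('pics/w6c.png',cv2.resize(c['img'][120:270,220:440,::-1],None,fx=3.5,fy=3.5,interpolation=cv2.INTER_CUBIC))
scr(c,[(307,180),(327,176),(342,230),(320,237)],[(278,191),(365,168),(371,196),(287,218)])
```

```text
bar [470.9  44.4] ((471.2314758300781, 45.205780029296875), (45.73682403564453, 17.7554874420166), 12.056112289428711) 
foot [472.8  45.8] ((472.8702697753906, 45.8300666809082), (27.148469924926758, 82.26961517333984), 14.982195854187012)
```

View pics/w6c.png

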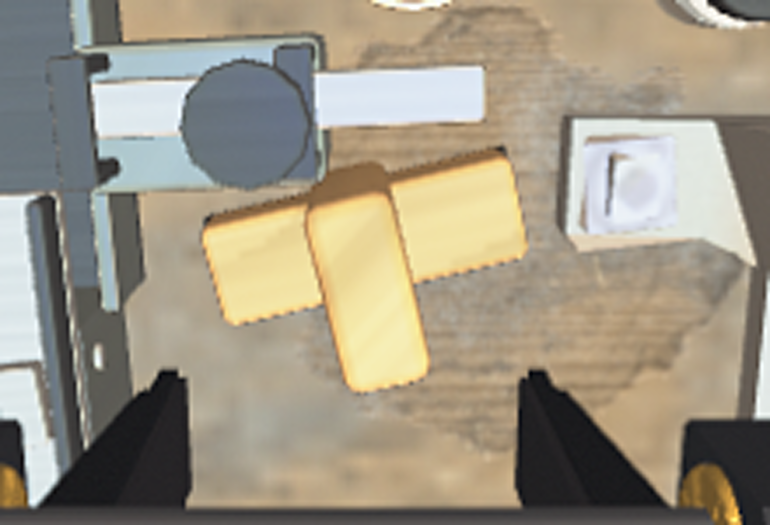

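```bash
python3 -m pendant '[{"x":-0.01,"y":0,"z":0.15,"rx":0,"ry":0,"rz":-0.13,"jaw":0.6},{"x":-0.01,"y":0,"z":0.3,"rx":0,"ry":0,"rz":-0.13,"jaw":0.6},{"x":-0.01,"y":0,"z":0.45,"rx":0,"ry":0,"rz":-0.13,"jaw":0.6},{"x":-0.01,"y":0,"z":0.45,"rx":0,"ry":0,"rz":-0.13,"jaw":0.6}]'
python3 -m pendant '[{"x":0,"y":0,"z":0,"rx":0,"ry":0,"rz":0,"jaw":0.3},{"x":0,"y":0,"z":0,"rx":0,"ry":0,"rz":0,"jaw":0.3},{"x":0,"y":0,"z":0,"rx":0,"ry":0,"rz":0,"jaw":0.2},{"x":0,"y":0,"z":0,"rx":0,"ry":0,"rz":0,"jaw":0.1},{"x":0,"y":0,"z":0,"rx":0,"ry":0,"rz":0,"jaw":0.1},{"x":0,"y":0,"z":0,"rx":0,"ry":0,"rz":0,"jaw":0.1}]'
python3 - <<'E'
from h import *
stt();snap('wrist','w6.png')
E
```

```text
t: 14.32
eef_pos: [481.4, 40.7, 246.3]
tcp_rot: [3.142, 0.0, -3.04]
ft_force: [-0.8, 0.3, 0.1]
opening: 0.598
t: 15.08
eef_pos: [481.4, 41.0, 246.0]
tcp_rot: [3.142, 0.001, -3.039]
ft_force: [1.1, 1.7, 4.7]
opening: 0.208
t 15.07 [481.4  41.  246. ] [ 3.142e+00  1.000e-03 -3.039e+00] F [1.1 1.7 4.7] op 0.208 [-0.05  0.54  2.05  0.    0.55 -1.73]
```

View pics/w6.png

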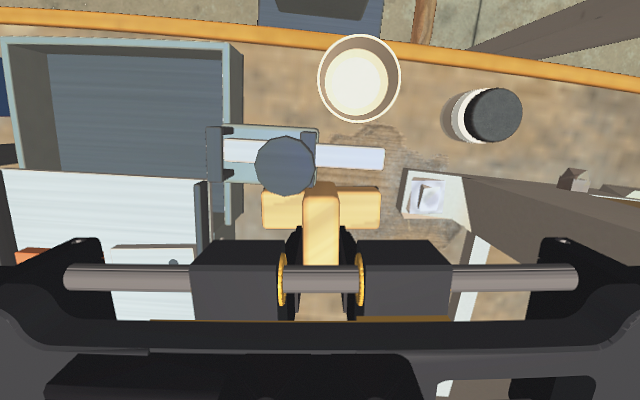

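```bash
python3 -m pendant '[{"x":0,"y":0,"z":-0.1,"rx":0,"ry":0,"rz":0,"jaw":0},{"x":0,"y":0,"z":-0.3,"rx":0,"ry":0,"rz":0,"jaw":0},{"x":0,"y":0,"z":-0.5,"rx":0,"ry":0,"rz":0,"jaw":0},{"x":0,"y":0,"z":-0.65,"rx":0,"ry":0,"rz":0.06,"jaw":0},{"x":0,"y":0,"z":-0.65,"rx":0,"ry":0,"rz":0.06,"jaw":0}]'
python3 - <<'E'
from h import *
stt();go(561,-91,343,-3.087);snap('side','b.png')
E
```

```text
t: 15.75
eef_pos: [481.1, 40.9, 343.9]
tcp_rot: [-3.141, 0.002, -3.086]
ft_force: [-0.1, 0.6, -3.1]
opening: 0.208
t 15.75 [481.1  40.9 343.9] [-3.141e+00  2.000e-03 -3.086e+00] F [-0.1  0.6 -3.1] op 0.208 [-0.05  0.37  1.97 -0.    0.8  -1.68]
shift [-0.483 -0.908  0.007] turn [-0.     0.002  0.001] n 2.4682540058642886 0.01102463930716946
```

View pics/b.png

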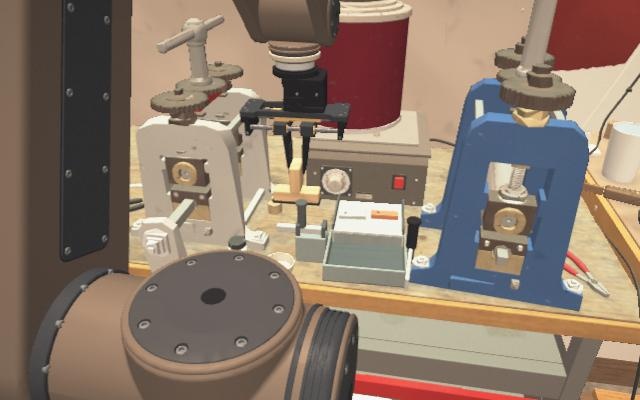

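```bash
python3 -m pendant '[{"x":-0.2,"y":-0.1,"z":0,"rx":0,"ry":0,"rz":0,"jaw":0},{"x":-0.4,"y":-0.3,"z":0,"rx":0,"ry":0,"rz":0,"jaw":0},{"x":-0.48,"y":-0.55,"z":0,"rx":0,"ry":0,"rz":0,"jaw":0},{"x":-0.48,"y":-0.8,"z":0,"rx":0,"ry":0,"rz":0,"jaw":0},{"x":-0.48,"y":-0.91,"z":0,"rx":0,"ry":0,"rz":0,"jaw":0},{"x":-0.48,"y":-0.91,"z":0,"rx":0,"ry":0,"rz":0,"jaw":0}]'
python3 - <<'E'
from h import *
stt();go(561,-91,304,-3.087);c=snap('wrist','w7.png')
c=env.read_camera('scene'); s=env.read_camera('side')
cv2.imwrite('pics/a.png',cv2.resize(c['img'][110:270,250:420,::-1],None,fx=3.5,fy=3.5)); cv2.imwrite('pics/b.png',cv2.resize(s['img'][130:270,290:440,::-1],None,fx=4,fy=4))
E
```

```text
t: 16.55
eef_pos: [560.5, -91.8, 342.1]
tcp_rot: [3.141, -0.002, -3.087]
ft_force: [-0.1, 0.8, -3.2]
opening: 0.209
t 16.55 [560.5 -91.8 342.1] [ 3.141e+00 -2.000e-03 -3.087e+00] F [-0.1  0.8 -3.2] op 0.209 [-0.28  0.48  1.77  0.    0.89 -1.9 ]
shift [-0.004  0.005  0.254] turn [ 0.001 -0.002 -0.001] n 0.6102647992621788 0.009745429570621059
```

View pics/w7.png

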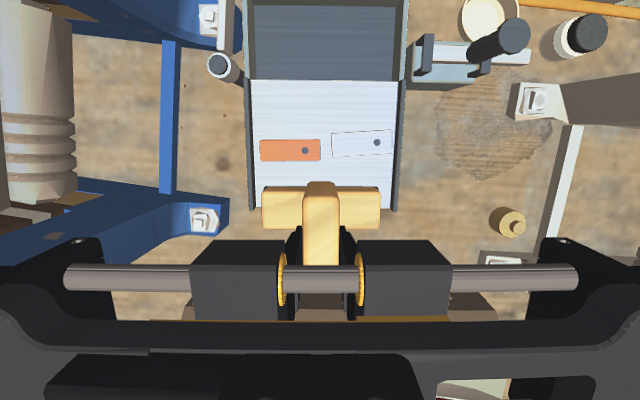

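View pics/a.png

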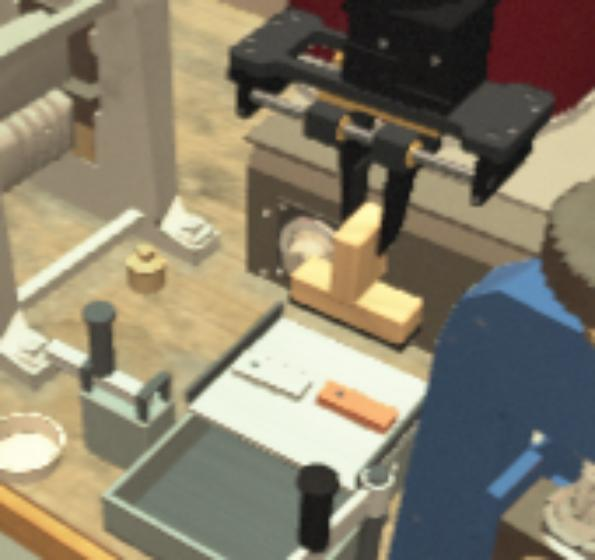

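View pics/b.png

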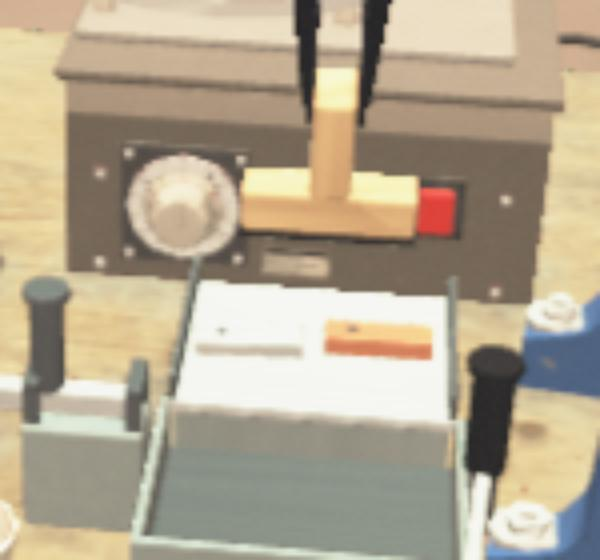

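```bash
python3 -m pendant '[{"x":0,"y":0.035,"z":0.1,"rx":0,"ry":0,"rz":0,"jaw":0},{"x":0,"y":0.035,"z":0.2,"rx":0,"ry":0,"rz":0,"jaw":0},{"x":0,"y":0.035,"z":0.25,"rx":0,"ry":0,"rz":0,"jaw":0},{"x":0,"y":0.035,"z":0.265,"rx":0,"ry":0,"rz":0,"jaw":0},{"x":0,"y":0.035,"z":0.265,"rx":0,"ry":0,"rz":0,"jaw":0}]'
python3 - <<'E'
from h import *
c=env.read_camera('scene'); s=env.read_camera('side')
cv2.imwrite('pics/a.png',cv2.resize(c['img'][150:270,280:420,::-1],None,fx=4,fy=4)); cv2.imwrite('pics/b.png',cv2.resize(s['img'][150:270,290:440,::-1],None,fx=5,fy=5))
E
```

```text
t: 17.32
eef_pos: [560.4, -86.1, 303.4]
tcp_rot: [3.141, -0.0, -3.086]
ft_force: [0.0, -0.1, -2.1]
opening: 0.206
```

View pics/a.png

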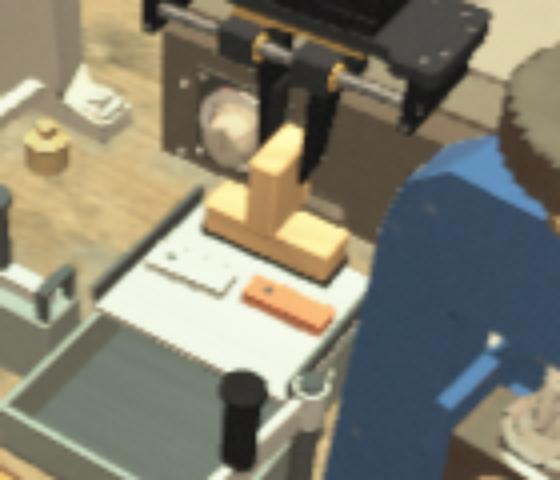

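View pics/b.png

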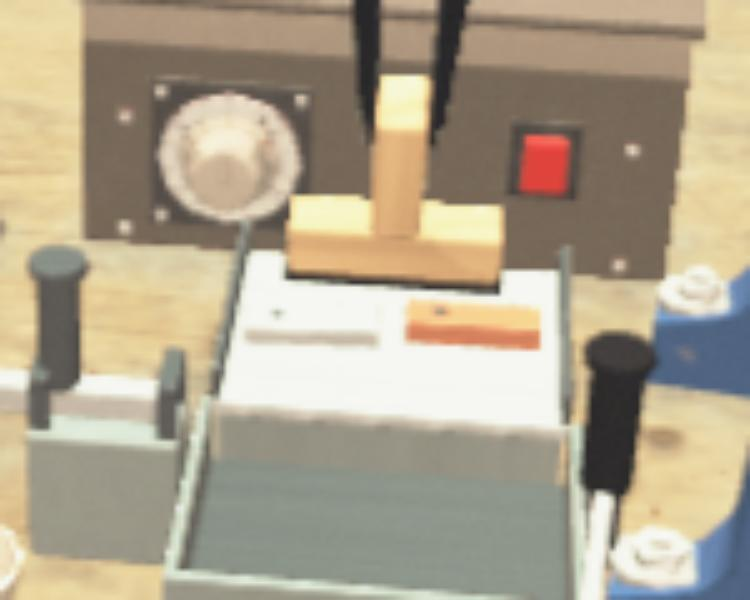

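```bash
python3 -m pendant '[{"x":0.04,"y":0,"z":0.01,"rx":0,"ry":0,"rz":0,"jaw":0},{"x":0.08,"y":0,"z":0.01,"rx":0,"ry":0,"rz":0,"jaw":0},{"x":0.12,"y":0,"z":0.01,"rx":0,"ry":0,"rz":0,"jaw":0},{"x":0.16,"y":0,"z":0.01,"rx":0,"ry":0,"rz":0,"jaw":0},{"x":0.2,"y":0,"z":0.01,"rx":0,"ry":0,"rz":0,"jaw":0},{"x":0.24,"y":0,"z":0.01,"rx":0,"ry":0,"rz":0,"jaw":0},{"x":0.28,"y":0,"z":0.01,"rx":0,"ry":0,"rz":0,"jaw":0},{"x":0.32,"y":0,"z":0.01,"rx":0,"ry":0,"rz":0,"jaw":0}]'
python3 - <<'E'
from h import *
snap('wrist','w8.png')
E
```

```text
t: 18.42
eef_pos: [512.1, -88.8, 302.1]
tcp_rot: [-3.142, 0.0, -3.086]
ft_force: [1.5, 0.4, -1.6]
opening: 0.211
```

View pics/w8.png

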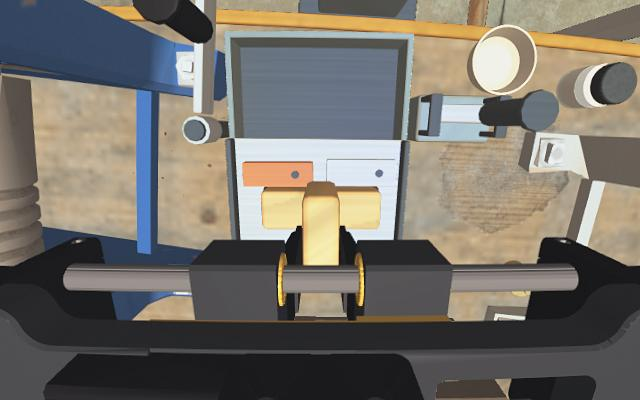

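```bash
python3 -m pendant '[{"x":0.04,"y":0,"z":0,"rx":0,"ry":0,"rz":0,"jaw":0},{"x":0.08,"y":0,"z":0,"rx":0,"ry":0,"rz":0,"jaw":0},{"x":0.12,"y":0,"z":0,"rx":0,"ry":0,"rz":0,"jaw":0},{"x":0.16,"y":0,"z":0,"rx":0,"ry":0,"rz":0,"jaw":0},{"x":0.2,"y":0,"z":0,"rx":0,"ry":0,"rz":0,"jaw":0},{"x":0.24,"y":0,"z":0,"rx":0,"ry":0,"rz":0,"jaw":0},{"x":0.28,"y":0,"z":0,"rx":0,"ry":0,"rz":0,"jaw":0},{"x":0.32,"y":0,"z":0,"rx":0,"ry":0,"rz":0,"jaw":0},{"x":0.36,"y":0,"z":0,"rx":0,"ry":0,"rz":0,"jaw":0},{"x":0.4,"y":0,"z":0,"rx":0,"ry":0,"rz":0,"jaw":0}]'
python3 -m pendant '[{"x":0,"y":0,"z":0,"rx":0,"ry":0,"rz":0,"jaw":0},{"x":0,"y":0,"z":0,"rx":0,"ry":0,"rz":0,"jaw":0}]' >/dev/null
python3 - <<'E'
from h import *
snap('wrist','w8.png')
c=env.read_camera('scene'); s=env.read_camera('side')
cv2.imwrite('pics/a.png',cv2.resize(c['img'][150:290,260:400,::-1],None,fx=4,fy=4)); cv2.imwrite('pics/b.png',cv2.resize(s['img'][150:290,290:440,::-1],None,fx=4,fy=4))
E
```

```text
t: 19.73
eef_pos: [452.1, -92.1, 302.0]
tcp_rot: [3.142, 0.0, -3.086]
ft_force: [-0.2, -0.3, -2.8]
opening: 0.206
```

View pics/w8.png

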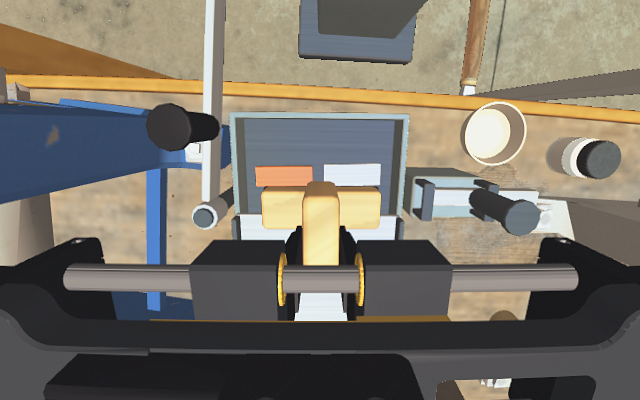

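View pics/b.png

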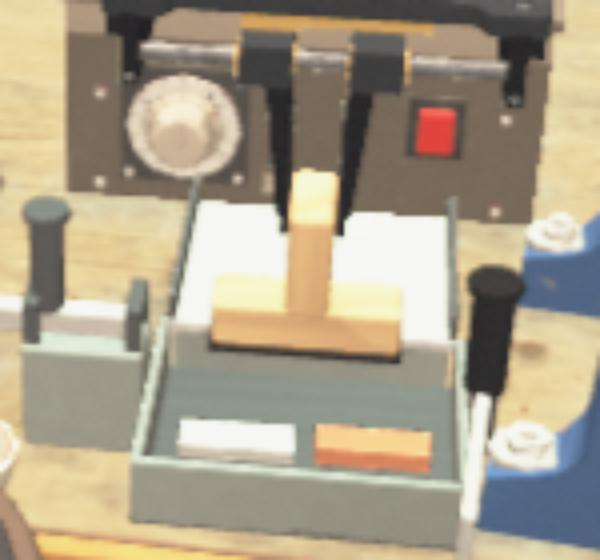

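View pics/a.png

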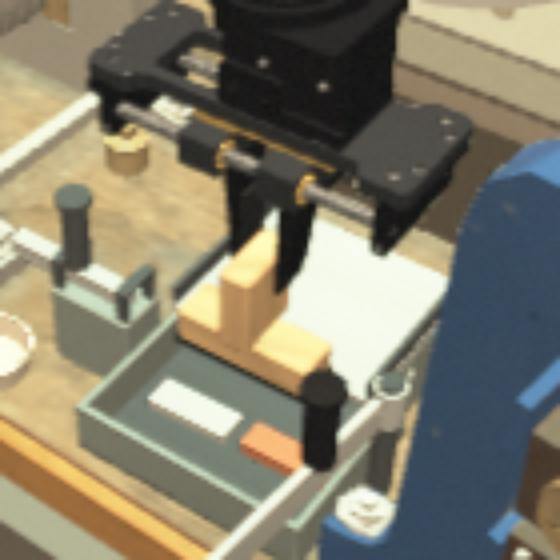

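```bash
python3 -m pendant '[{"x":0,"y":0,"z":-0.15,"rx":0,"ry":0,"rz":0,"jaw":0},{"x":-0.1,"y":0,"z":-0.33,"rx":0,"ry":0,"rz":0,"jaw":0},{"x":-0.3,"y":0.2,"z":-0.33,"rx":0,"ry":0,"rz":0,"jaw":0},{"x":-0.37,"y":0.5,"z":-0.33,"rx":0,"ry":0,"rz":0,"jaw":0},{"x":-0.37,"y":0.75,"z":-0.33,"rx":0,"ry":0,"rz":0,"jaw":0},{"x":-0.37,"y":0.9,"z":-0.33,"rx":0,"ry":0,"rz":0,"jaw":0},{"x":-0.37,"y":0.9,"z":-0.33,"rx":0,"ry":0,"rz":0,"jaw":0}]'
python3 - <<'E'
from h import *
go(500,45,250,-3.087)
s=env.read_camera('side')
cv2.imwrite('pics/b.png',cv2.resize(s['img'][120:280,240:440,::-1],None,fx=4,fy=4))
c=env.read_camera('scene')
cv2.imwrite('pics/a.png',cv2.resize(c['img'][120:290,220:400,::-1],None,fx=3,fy=3))
E
```

```text
t: 21.0
eef_pos: [500.4, 47.0, 351.4]
tcp_rot: [3.141, -0.0, -3.084]
ft_force: [-0.2, -0.7, -2.1]
opening: 0.208
shift [ 0.003 -0.013  0.676] turn [ 0.    -0.     0.004] n 1.6225169221294922 0.016466345882874135
```

View pics/b.png

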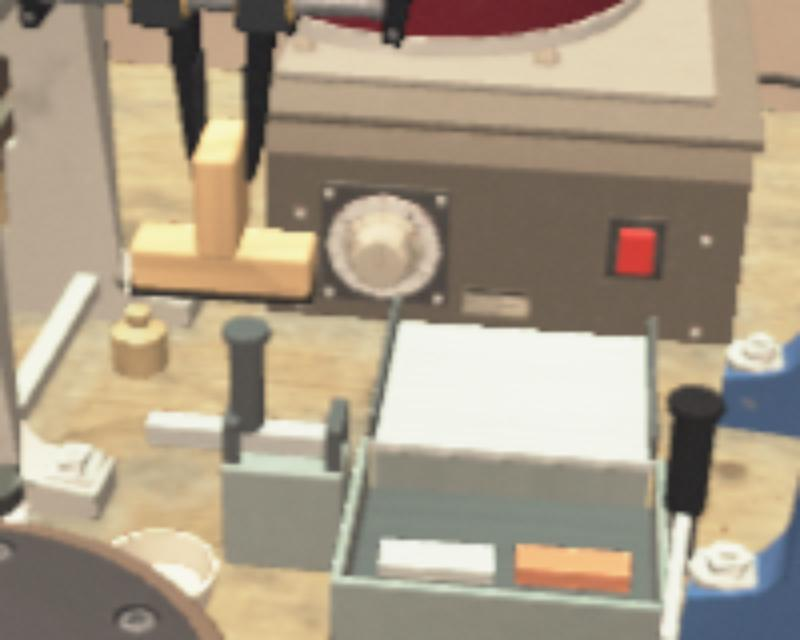

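View pics/a.png

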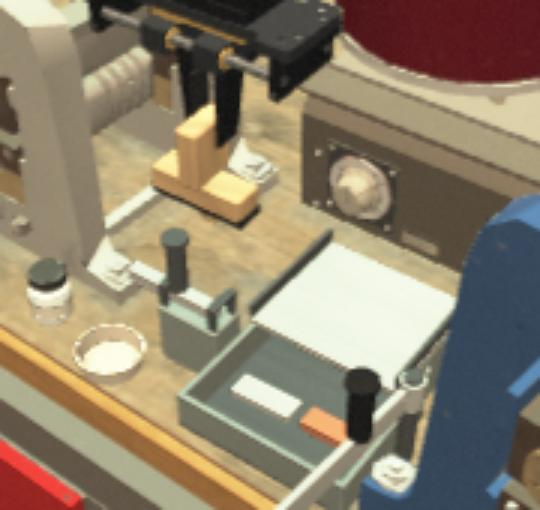

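```bash
python3 -m pendant '[{"x":0,"y":-0.03,"z":0.2,"rx":0,"ry":0,"rz":0,"jaw":0},{"x":0,"y":-0.03,"z":0.4,"rx":0,"ry":0,"rz":0,"jaw":0},{"x":0,"y":-0.03,"z":0.6,"rx":0,"ry":0,"rz":0,"jaw":0},{"x":0,"y":-0.03,"z":0.67,"rx":0,"ry":0,"rz":0,"jaw":0},{"x":0,"y":-0.03,"z":0.685,"rx":0,"ry":0,"rz":0,"jaw":0},{"x":0,"y":-0.03,"z":0.685,"rx":0,"ry":0,"rz":0,"jaw":0}]'
```

```text
t: 21.85
eef_pos: [501.0, 41.1, 249.4]
tcp_rot: [-3.142, 0.001, -3.087]
ft_force: [0.1, -0.3, -2.8]
opening: 0.21
```

```bash
python3 -m pendant '[{"x":0,"y":0,"z":0.012,"rx":0,"ry":0,"rz":0,"jaw":0},{"x":0,"y":0,"z":0.02,"rx":0,"ry":0,"rz":0,"jaw":0},{"x":0,"y":0,"z":0.02,"rx":0,"ry":0,"rz":0,"jaw":0}]'
```

```text
t: 22.22
eef_pos: [500.8, 41.4, 246.0]
tcp_rot: [3.142, 0.001, -3.086]
ft_force: [0.7, -0.1, -0.9]
opening: 0.208
```

```bash
python3 -m pendant '[{"x":0,"y":0,"z":0.003,"rx":0,"ry":0,"rz":0,"jaw":0},{"x":0,"y":0,"z":0.003,"rx":0,"ry":0,"rz":0,"jaw":0.3},{"x":0,"y":0,"z":0.003,"rx":0,"ry":0,"rz":0,"jaw":0.45},{"x":0,"y":0,"z":0.003,"rx":0,"ry":0,"rz":0,"jaw":0.45},{"x":0,"y":0,"z":0.003,"rx":0,"ry":0,"rz":0,"jaw":0.45},{"x":0,"y":0,"z":-0.2,"rx":0,"ry":0,"rz":0,"jaw":0.45},{"x":0,"y":0,"z":-0.5,"rx":0,"ry":0,"rz":0,"jaw":0.45},{"x":0,"y":0,"z":-0.9,"rx":0,"ry":0,"rz":0,"jaw":0.45}]'
python3 - <<'E'
from h import *
snap('wrist','w9.png')
E
```

```text
t: 23.22
eef_pos: [500.6, 41.3, 381.4]
tcp_rot: [3.141, -0.002, -3.086]
ft_force: [0.7, 0.0, 0.4]
opening: 0.447
```

View pics/w9.png

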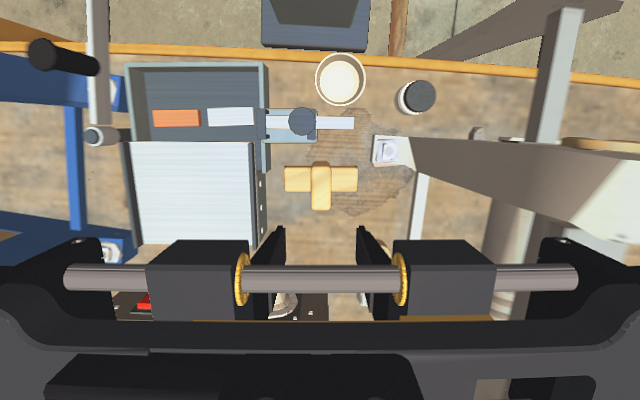

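```bash
python3 -m pendant '[{"x":0.2,"y":-0.1,"z":-0.1,"rx":0,"ry":0,"rz":0.23,"jaw":0.45},{"x":0.3,"y":-0.3,"z":-0.2,"rx":0,"ry":0,"rz":0.46,"jaw":0.45},{"x":0.4,"y":-0.6,"z":-0.3,"rx":0,"ry":0,"rz":0.7,"jaw":0.45},{"x":0.5,"y":-0.9,"z":-0.3,"rx":0,"ry":0,"rz":0.93,"jaw":0.45},{"x":0.5,"y":-1,"z":-0.3,"rx":0,"ry":0,"rz":1,"jaw":0.45},{"x":0.5,"y":-1,"z":-0.3,"rx":0,"ry":0,"rz":1,"jaw":0.45}]'
python3 - <<'E'
from h import *
stt()
snap('wrist','w10.png');s=snap('side','d10.png');c=snap('scene','s10.png')
for x in (350,370,390):
  for u,v in [(475,118),(465,150),(455,190),(447,230)]:
    o,d=ray(s,u,v); print(x,(o+d*(x-o[0])/d[0]).round(0),end=' ')
  print()
cv2.imwrite('pics/b.png',cv2.resize(s['img'][90:300,380:600,::-1],None,fx=3.5,fy=2.8))
E
```

```text
t: 24.02
eef_pos: [434.3, -113.1, 425.6]
tcp_rot: [3.141, -0.0, 2.411]
ft_force: [0.0, -0.6, 0.4]
opening: 0.449
t 24.02 [ 434.3 -113.1  425.6] [ 3.141 -0.     2.411] F [ 0.  -0.6  0.4] op 0.449 [-0.4   0.21  1.94  0.    0.99 -1.24]
350 [ 350. -235.  323.] 350 [ 350. -229.  276.] 350 [ 350. -224.  212.] 350 [ 350. -222.  143.] 
370 [ 370. -238.  316.] 370 [ 370. -231.  267.] 370 [ 370. -227.  202.] 370 [ 370. -224.  130.] 
390 [ 390. -241.  308.] 390 [ 390. -234.  259.] 390 [ 390. -229.  191.] 390 [ 390. -227.  117.]
```

View pics/w10.png

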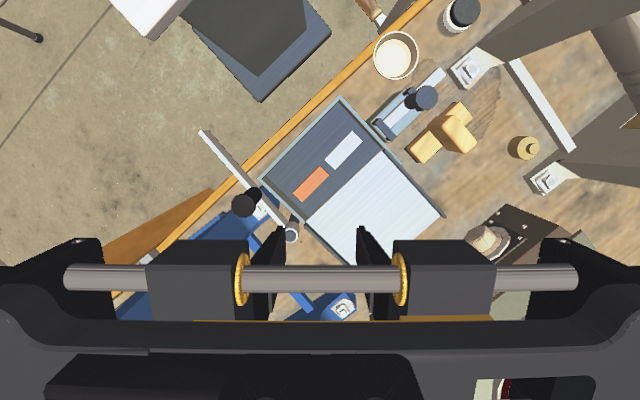

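View pics/b.png

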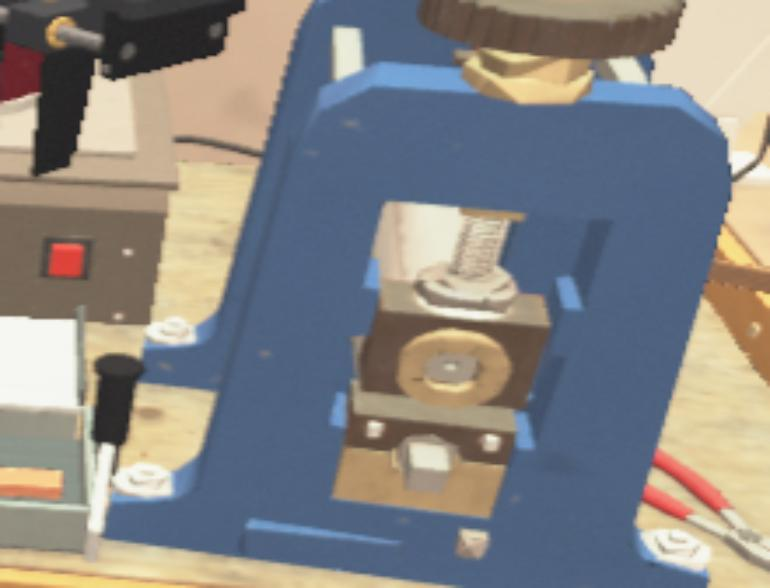

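Run:
```python
from h import *
c=env.read_camera('wrist')
cv2.imwrite('pics/w10c.png',cv2.resize(c['img'][120:250,180:320,::-1],None,fx=4,fy=4))
k=onz(c,243,205,132);h=onz(c,291,234,86);print(k,h, np.arctan2(-(k-h)[0],(k-h)[1])-0.055, np.hypot(*(k-h)[:2]))
```

```text
[ 388.81493443 -167.75040112  132.        ] [ 450.17004159 -168.45334761   86.        ] 1.504339811304459 61.359133869735615
```

View pics/w10c.png

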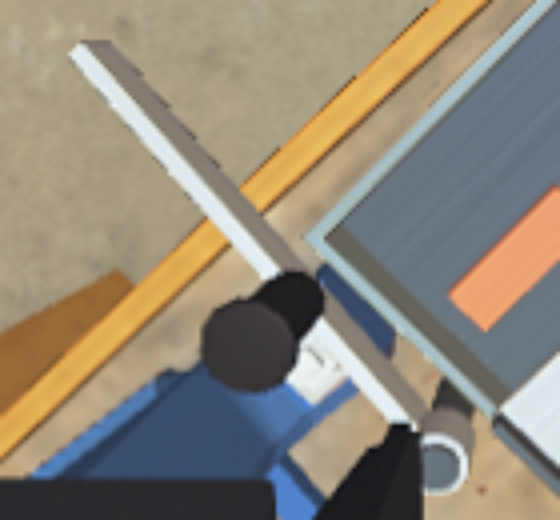

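```bash
python3 -m pendant '[{"x":0,"y":0,"z":0,"rx":0,"ry":0,"rz":0.23,"jaw":0.45},{"x":0,"y":0,"z":0,"rx":0,"ry":0,"rz":0.46,"jaw":0.45},{"x":0,"y":0,"z":0,"rx":0,"ry":0,"rz":0.7,"jaw":0.45},{"x":0,"y":0,"z":0,"rx":0,"ry":0,"rz":0.93,"jaw":0.45},{"x":0,"y":0,"z":0,"rx":0,"ry":0,"rz":1,"jaw":0.45},{"x":0,"y":0,"z":0,"rx":0,"ry":0,"rz":1,"jaw":0.45}]'
python3 - <<'E'
from h import *
go(390,-163,350,1.571)
E
```

```text
t: 24.98
eef_pos: [434.3, -111.9, 425.6]
tcp_rot: [-3.141, -0.0, 1.629]
ft_force: [-0.9, -0.3, 0.0]
opening: 0.447
shift [-0.323 -0.315  0.504] turn [-0.    -0.     0.073] n 1.6237625401126832 0.3084878845039283
```

```bash
python3 -m pendant '[{"x":-0.1,"y":-0.15,"z":0.2,"rx":0,"ry":0,"rz":0.073,"jaw":0.45},{"x":-0.2,"y":-0.31,"z":0.4,"rx":0,"ry":0,"rz":0.073,"jaw":0.45},{"x":-0.32,"y":-0.315,"z":0.5,"rx":0,"ry":0,"rz":0.073,"jaw":0.45},{"x":-0.32,"y":-0.315,"z":0.5,"rx":0,"ry":0,"rz":0.073,"jaw":0.45}]'
python3 - <<'E'
from h import *
c=env.read_camera('scene'); s=env.read_camera('side')
cv2.imwrite('pics/a.png',cv2.resize(c['img'][130:290,270:430,::-1],None,fx=3.5,fy=3.5)); cv2.imwrite('pics/b.png',cv2.resize(s['img'][130:290,330:490,::-1],None,fx=3.5,fy=3.5))
E
```

```text
t: 25.48
eef_pos: [389.7, -163.5, 350.1]
tcp_rot: [-3.14, -0.001, 1.569]
ft_force: [-0.3, 0.7, 1.3]
opening: 0.446
```

View pics/a.png

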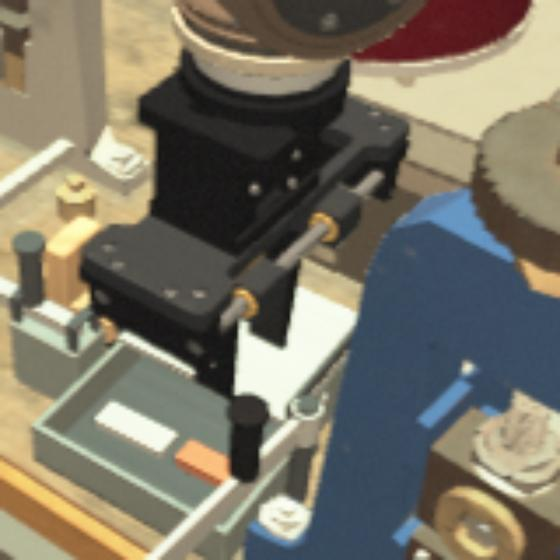

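View pics/b.png

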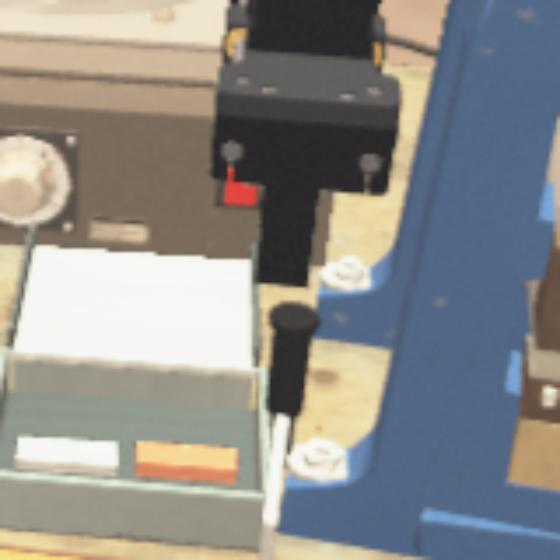

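```bash
python3 -m pendant '[{"x":-0.01,"y":0,"z":0.15,"rx":0,"ry":0,"rz":0,"jaw":0.45},{"x":-0.01,"y":0,"z":0.3,"rx":0,"ry":0,"rz":0,"jaw":0.45},{"x":-0.01,"y":0,"z":0.39,"rx":0,"ry":0,"rz":0,"jaw":0.45},{"x":-0.01,"y":0,"z":0.39,"rx":0,"ry":0,"rz":0,"jaw":0.3},{"x":-0.01,"y":0,"z":0.39,"rx":0,"ry":0,"rz":0,"jaw":0.22},{"x":-0.01,"y":0,"z":0.39,"rx":0,"ry":0,"rz":0,"jaw":0.15},{"x":-0.01,"y":0,"z":0.39,"rx":0,"ry":0,"rz":0,"jaw":0.15}]'
```

```text
t: 26.45
eef_pos: [388.6, -164.1, 292.7]
tcp_rot: [-3.139, -0.001, 1.569]
ft_force: [-9.2, 2.0, 9.2]
opening: 0.183
```

```bash
python3 -m pendant '[{"x":0.03,"y":0.003,"z":0,"rx":0,"ry":0,"rz":0,"jaw":0.15},{"x":0.061,"y":0.006,"z":0,"rx":0,"ry":0,"rz":0,"jaw":0.15},{"x":0.092,"y":0.013,"z":0,"rx":0,"ry":0,"rz":0,"jaw":0.15},{"x":0.122,"y":0.021,"z":0,"rx":0,"ry":0,"rz":0,"jaw":0.15},{"x":0.15,"y":0.032,"z":0,"rx":0,"ry":0,"rz":0,"jaw":0.15},{"x":0.179,"y":0.044,"z":0,"rx":0,"ry":0,"rz":0,"jaw":0.15}]'
```

```text
t: 27.2
eef_pos: [395.0, -137.2, 292.6]
tcp_rot: [-3.138, -0.002, 1.569]
ft_force: [-10.9, 0.0, 7.5]
opening: 0.183
```

```bash
python3 -m pendant '[{"x":0.053,"y":0.032,"z":0,"rx":0,"ry":0,"rz":0,"jaw":0.15},{"x":0.101,"y":0.071,"z":0,"rx":0,"ry":0,"rz":0,"jaw":0.15},{"x":0.143,"y":0.117,"z":0,"rx":0,"ry":0,"rz":0,"jaw":0.15},{"x":0.177,"y":0.169,"z":0,"rx":0,"ry":0,"rz":0,"jaw":0.15},{"x":0.202,"y":0.225,"z":0,"rx":0,"ry":0,"rz":0,"jaw":0.15},{"x":0.219,"y":0.285,"z":0,"rx":0,"ry":0,"rz":0,"jaw":0.15},{"x":0.219,"y":0.285,"z":0,"rx":0,"ry":0,"rz":0,"jaw":0.15}]'
python3 - <<'E'
from h import *
c=env.read_camera('scene'); s=env.read_camera('side')
cv2.imwrite('pics/a.png',cv2.resize(c['img'][130:290,250:410,::-1],None,fx=3.5,fy=3.5)); cv2.imwrite('pics/b.png',cv2.resize(s['img'][130:290,290:450,::-1],None,fx=3.5,fy=3.5))
E
```

```text
t: 28.08
eef_pos: [436.4, -101.6, 292.1]
tcp_rot: [-3.131, -0.008, 1.567]
ft_force: [-14.1, 35.5, 15.7]
opening: 0.15
```

View pics/b.png

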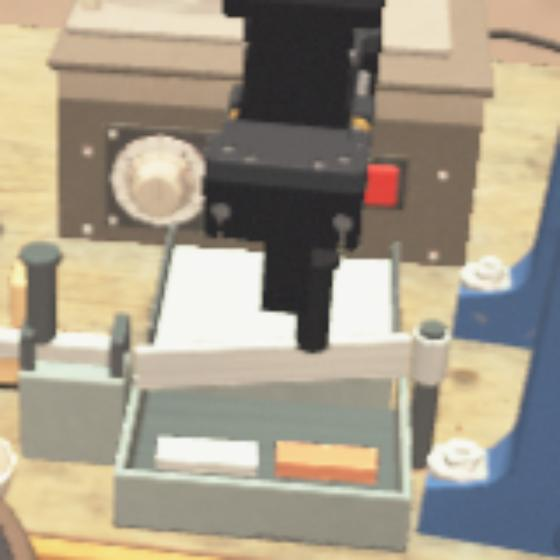

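View pics/a.png

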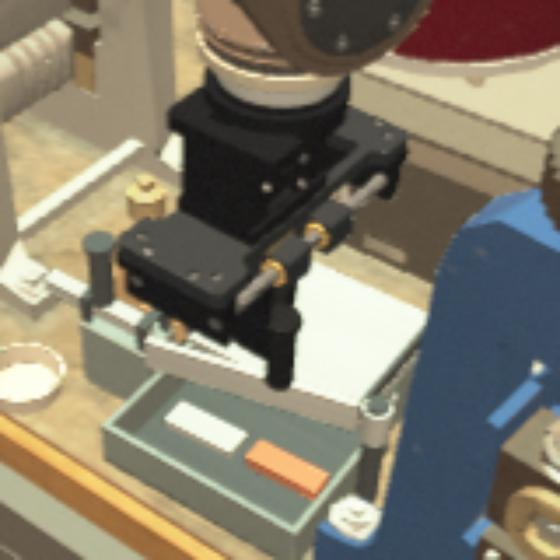

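```bash
python3 -m pendant '[{"x":0,"y":0,"z":0,"rx":0,"ry":0,"rz":0,"jaw":0.4},{"x":0,"y":0,"z":0,"rx":0,"ry":0,"rz":0,"jaw":0.4},{"x":0,"y":0,"z":-0.2,"rx":0,"ry":0,"rz":0,"jaw":0.4},{"x":0,"y":0,"z":-0.4,"rx":0,"ry":0,"rz":0,"jaw":0.4},{"x":-0.04,"y":-0.15,"z":-0.4,"rx":0,"ry":0,"rz":0,"jaw":0},{"x":-0.07,"y":-0.28,"z":-0.4,"rx":0,"ry":0,"rz":0,"jaw":0},{"x":-0.07,"y":-0.28,"z":-0.4,"rx":0,"ry":0,"rz":0,"jaw":0},{"x":-0.07,"y":-0.28,"z":-0.4,"rx":0,"ry":0,"rz":0,"jaw":0}]'
python3 - <<'E'
from h import *
c=env.read_camera('scene'); s=env.read_camera('side')
cv2.imwrite('pics/a.png',cv2.resize(c['img'][130:290,250:410,::-1],None,fx=3.5,fy=3.5)); cv2.imwrite('pics/b.png',cv2.resize(s['img'][130:290,290:450,::-1],None,fx=3.5,fy=3.5))
E
```

```text
t: 29.18
eef_pos: [397.7, -115.7, 352.5]
tcp_rot: [3.14, 0.0, 1.568]
ft_force: [0.1, -0.6, 0.4]
opening: 0.043
```

View pics/b.png

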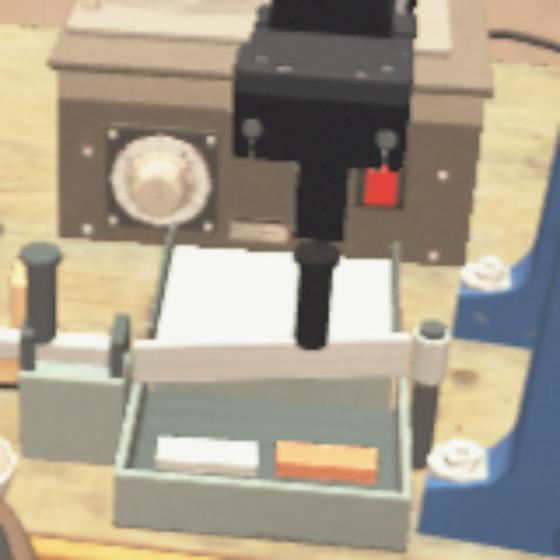

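View pics/a.png

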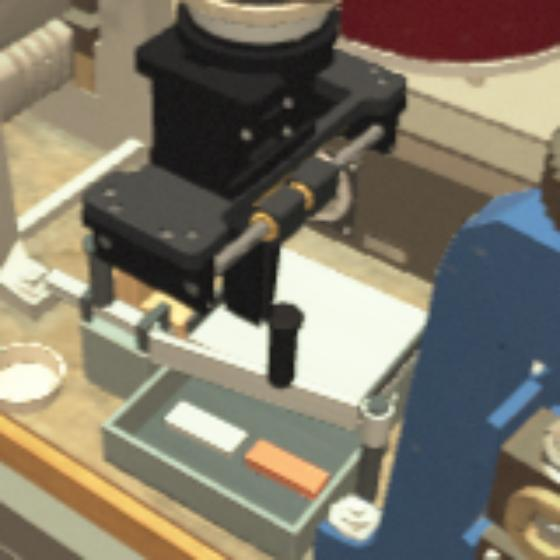

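```bash
python3 -m pendant '[{"x":0.02,"y":0,"z":0.2,"rx":0,"ry":0,"rz":0,"jaw":0},{"x":0.02,"y":0,"z":0.4,"rx":0,"ry":0,"rz":0,"jaw":0},{"x":0.02,"y":0,"z":0.4,"rx":0,"ry":0,"rz":0,"jaw":0},{"x":0.02,"y":0.05,"z":0.4,"rx":0,"ry":0,"rz":0,"jaw":0},{"x":0.02,"y":0.1,"z":0.4,"rx":0,"ry":0,"rz":0,"jaw":0},{"x":0.02,"y":0.14,"z":0.4,"rx":0,"ry":0,"rz":0,"jaw":0},{"x":0.02,"y":0.17,"z":0.4,"rx":0,"ry":0,"rz":0,"jaw":0},{"x":0.02,"y":0.17,"z":0.4,"rx":0,"ry":0,"rz":0,"jaw":0}]'
```

```text
t: 30.28
eef_pos: [422.8, -112.5, 292.3]
tcp_rot: [3.141, 0.0, 1.569]
ft_force: [-0.1, -0.1, 0.3]
opening: 0.004
```

```bash
python3 -m pendant '[{"x":0,"y":0.015,"z":0,"rx":0,"ry":0,"rz":0,"jaw":0},{"x":0,"y":0.025,"z":0,"rx":0,"ry":0,"rz":0,"jaw":0},{"x":0,"y":0.025,"z":0,"rx":0,"ry":0,"rz":0,"jaw":0}]'
```

```text
t: 30.65
eef_pos: [426.4, -112.5, 292.2]
tcp_rot: [3.142, -0.0, 1.569]
ft_force: [-1.0, 1.0, 0.3]
opening: 0.004
```

```bash
python3 -m pendant '[{"x":0,"y":0.012,"z":0,"rx":0,"ry":0,"rz":0,"jaw":0},{"x":0,"y":0.02,"z":0,"rx":0,"ry":0,"rz":0,"jaw":0},{"x":0,"y":0.02,"z":0,"rx":0,"ry":0,"rz":0,"jaw":0}]'
python3 - <<'E'
from h import *
s=env.read_camera('side')
cv2.imwrite('pics/b.png',cv2.resize(s['img'][150:290,260:450,::-1],None,fx=4,fy=4))
E
```

```text
t: 31.02
eef_pos: [429.4, -112.5, 292.2]
tcp_rot: [-3.142, -0.0, 1.569]
ft_force: [-1.2, 1.1, -0.5]
opening: 0.005
```

View pics/b.png

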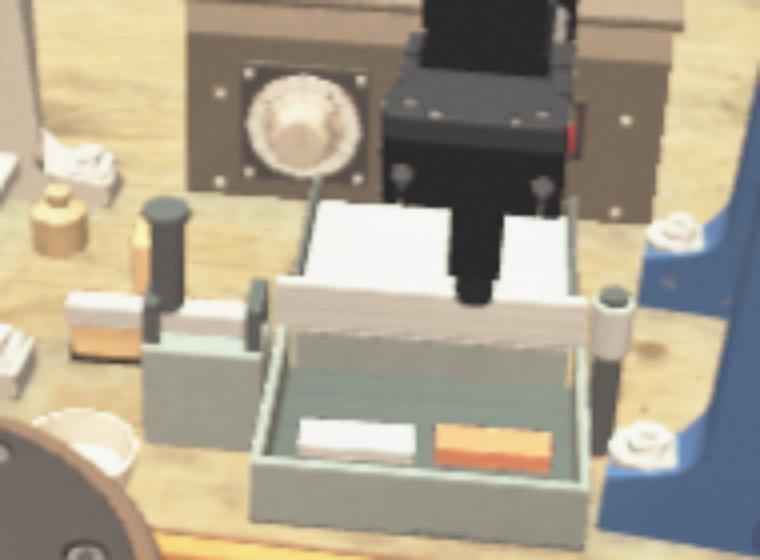

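Nearly shut; keep pressing until the stop is felt.

```bash
python3 -m pendant '[{"x":0,"y":0.012,"z":0,"rx":0,"ry":0,"rz":0,"jaw":0},{"x":0,"y":0.02,"z":0,"rx":0,"ry":0,"rz":0,"jaw":0},{"x":0,"y":0.02,"z":0,"rx":0,"ry":0,"rz":0,"jaw":0}]'
```

```text
t: 31.45
eef_pos: [430.9, -112.4, 292.0]
tcp_rot: [-3.136, -0.001, 1.569]
ft_force: [-15.9, -4.4, 8.4]
opening: 0.003
```

```bash
python3 -m pendant '[{"x":0,"y":-0.1,"z":0,"rx":0,"ry":0,"rz":0,"jaw":0},{"x":0,"y":-0.1,"z":-0.25,"rx":0,"ry":0,"rz":0,"jaw":0},{"x":0.1,"y":-0.05,"z":-0.5,"rx":0,"ry":0,"rz":0,"jaw":0},{"x":0.5,"y":0,"z":-0.55,"rx":0,"ry":0,"rz":0,"jaw":0},{"x":0.9,"y":0,"z":-0.55,"rx":0,"ry":0,"rz":0,"jaw":0},{"x":1,"y":0,"z":-0.55,"rx":0,"ry":0,"rz":0,"jaw":0},{"x":1,"y":0,"z":-0.55,"rx":0,"ry":0,"rz":0,"jaw":0}]'
python3 - <<'E'
from h import *
go(429,57,292,1.571)
c=snap('wrist','w11.png')
E
```

```text
t: 32.33
eef_pos: [432.5, 37.8, 374.7]
tcp_rot: [3.141, 0.0, 1.571]
ft_force: [-0.9, 0.3, 1.1]
opening: 0.007
shift [ 0.128 -0.024  0.552] turn [ 0.001  0.    -0.   ] n 1.360187513860529 0.0034294886726984135
```

View pics/w11.png

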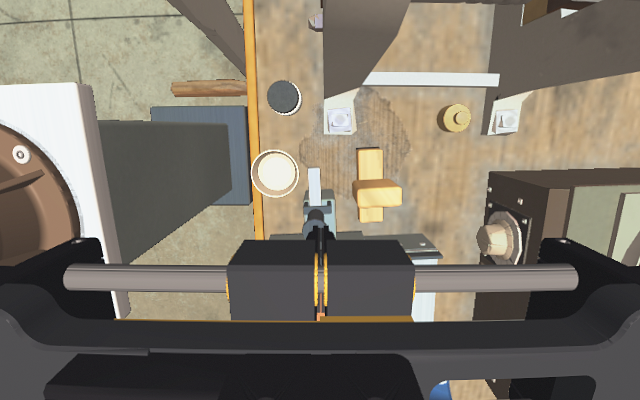

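```bash
python3 -m pendant '[{"x":0.13,"y":-0.02,"z":0,"rx":0,"ry":0,"rz":0,"jaw":0},{"x":0.13,"y":-0.02,"z":0.25,"rx":0,"ry":0,"rz":0,"jaw":0},{"x":0.13,"y":-0.02,"z":0.5,"rx":0,"ry":0,"rz":0,"jaw":0},{"x":0.13,"y":-0.02,"z":0.55,"rx":0,"ry":0,"rz":0,"jaw":0},{"x":0.13,"y":-0.02,"z":0.55,"rx":0,"ry":0,"rz":0,"jaw":0}]'
python3 -m pendant '[{"x":-0.05,"y":0,"z":0,"rx":0,"ry":0,"rz":0,"jaw":0},{"x":-0.1,"y":0,"z":0,"rx":0,"ry":0,"rz":0,"jaw":0},{"x":-0.15,"y":0,"z":0,"rx":0,"ry":0,"rz":0,"jaw":0},{"x":-0.2,"y":0,"z":0,"rx":0,"ry":0,"rz":0,"jaw":0},{"x":-0.25,"y":0.01,"z":0,"rx":0,"ry":0,"rz":0,"jaw":0},{"x":-0.25,"y":0.01,"z":0,"rx":0,"ry":0,"rz":0,"jaw":0}]'
```

```text
t: 33.0
eef_pos: [430.1, 56.1, 292.5]
tcp_rot: [-3.141, -0.0, 1.567]
ft_force: [-0.3, 0.1, -0.1]
opening: 0.004
t: 33.75
eef_pos: [431.1, 18.9, 292.1]
tcp_rot: [-3.141, 0.0, 1.568]
ft_force: [0.6, 1.0, -0.1]
opening: 0.002
```

```bash
python3 -m pendant '[{"x":-0.015,"y":0,"z":0,"rx":0,"ry":0,"rz":0,"jaw":0},{"x":-0.03,"y":0,"z":0,"rx":0,"ry":0,"rz":0,"jaw":0},{"x":-0.03,"y":0,"z":0,"rx":0,"ry":0,"rz":0,"jaw":0}]'
```

```text
t: 34.12
eef_pos: [431.1, 14.9, 292.2]
tcp_rot: [3.142, -0.0, 1.569]
ft_force: [0.9, 0.9, 0.0]
opening: 0.006
```

```bash
python3 -m pendant '[{"x":-0.01,"y":0,"z":0,"rx":0,"ry":0,"rz":0,"jaw":0},{"x":-0.02,"y":0,"z":0,"rx":0,"ry":0,"rz":0,"jaw":0},{"x":-0.02,"y":0,"z":0,"rx":0,"ry":0,"rz":0,"jaw":0}]'
```

```text
t: 34.5
eef_pos: [431.1, 11.9, 292.2]
tcp_rot: [3.141, -0.0, 1.569]
ft_force: [1.6, 0.7, -0.2]
opening: 0.003
```

```bash
python3 -m pendant '[{"x":-0.01,"y":0,"z":0,"rx":0,"ry":0,"rz":0,"jaw":0},{"x":-0.02,"y":0,"z":0,"rx":0,"ry":0,"rz":0,"jaw":0},{"x":-0.02,"y":0,"z":0,"rx":0,"ry":0,"rz":0,"jaw":0}]'
```

```text
t: 34.88
eef_pos: [431.1, 9.5, 292.3]
tcp_rot: [3.141, -0.001, 1.568]
ft_force: [2.8, 13.4, -0.1]
opening: 0.004
```

```bash
python3 -m pendant '[{"x":0.15,"y":0,"z":0,"rx":0,"ry":0,"rz":0,"jaw":0},{"x":0.15,"y":0,"z":-0.3,"rx":0,"ry":0,"rz":0,"jaw":0},{"x":0.1,"y":0,"z":-0.6,"rx":0,"ry":0,"rz":0,"jaw":0},{"x":0,"y":0,"z":-1,"rx":0,"ry":0,"rz":0,"jaw":0},{"x":-0.3,"y":0,"z":-1,"rx":0,"ry":0,"rz":0,"jaw":0},{"x":-0.3,"y":0,"z":-1,"rx":0,"ry":0,"rz":0,"jaw":0},{"x":-0.3,"y":0,"z":-1,"rx":0,"ry":0,"rz":0,"jaw":0}]'
python3 - <<'E'
from h import *
c=env.read_camera('scene'); s=env.read_camera('side');w=snap('wrist','w12.png')
cv2.imwrite('pics/a.png',cv2.resize(c['img'][150:290,210:400,::-1],None,fx=4,fy=4)); cv2.imwrite('pics/b.png',cv2.resize(s['img'][150:290,250:450,::-1],None,fx=4,fy=4))
E
```

```text
t: 35.75
eef_pos: [430.8, -35.9, 441.9]
tcp_rot: [-3.141, -0.0, 1.568]
ft_force: [-0.7, 1.1, 0.8]
opening: 0.005
```

View pics/b.png

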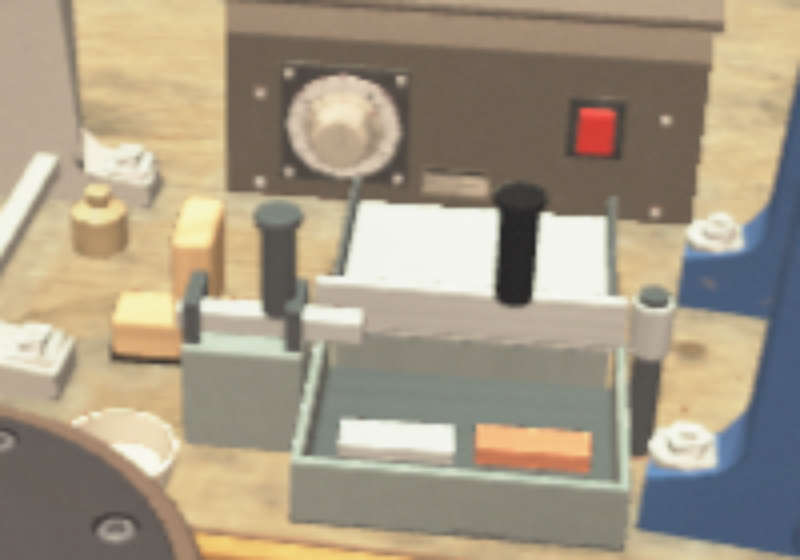

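View pics/a.png

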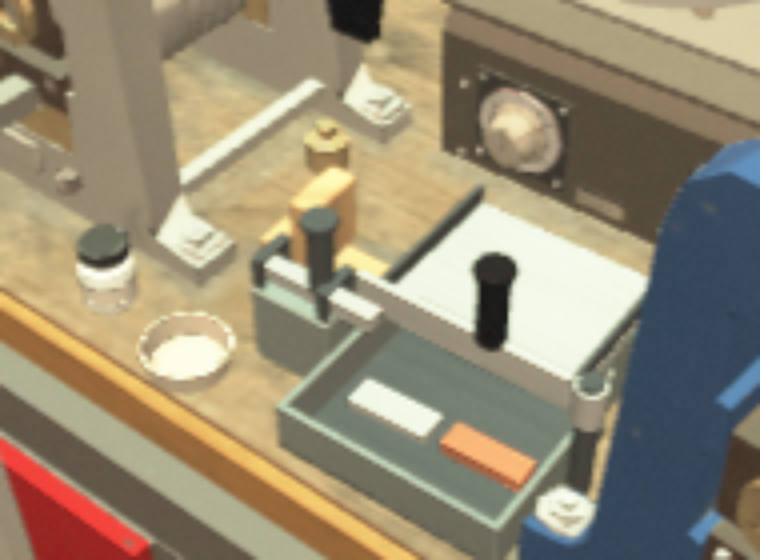

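View pics/w12.png

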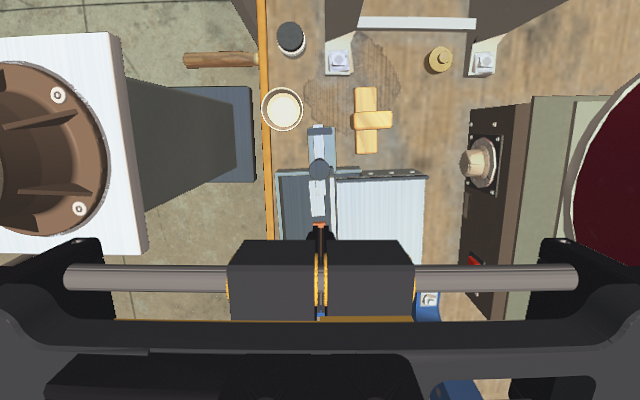

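Run:
```python
from h import *
w=env.read_camera('wrist'); print(onz(w,371,118,78), onz(w,366,120,26)); stt()
print(env.job_done())
```

```text
[488.13478906  44.02278743  78.        ] [490.33539291  42.94184343  26.        ]
t 35.95 [431.  -35.4 441.9] [-3.141 -0.     1.57 ] F [-0.4 -0.1 -0.5] op 0.007 [-0.23  0.17  1.95  0.    1.02 -0.23]
the job is handed in; nothing more can be done
None
```

The job is done and handed in at about 36 s; handing in gives no verdict, so the checks below are my own.

**What I did:**
1. Drew the bolt to its stop.
2. Swung the gate open to about 1.5 rad.
3. Pushed the two offcuts present (a pale one and the copper one) into the trough with one scraper pass.
4. Stood the scraper back on the bench to the left of the bed.
5. Shut the gate and slid the bolt home.

**Last checks:**
- **Offcuts:** the bed is empty and both lie flat in the trough. The gripper held only the scraper while they were being pushed.
- **Gate and bolt:** both caps are back at their starting pixels in the side view, and I felt the stop on each.
- **Scraper:** it stands upright about 138 mm left of the bed's centre line.
- **Jar, weight and dish:** they look undisturbed in the pictures; I did not measure them again at the end.
- **Robot:** the arm is clear of everything.

**What disagreed or went wrong:**
- The scene and side cameras read about 4 mm off from the wrist camera. I relied on the wrist camera and on feeling contact.
- The scraper moved a few centimetres during the gate opening while the robot was away from it, so I measured it again before gripping it.
- The gate knob slipped partly out of the grip while shutting. I finished by pushing it with closed fingers.

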